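Tip the rinsed fittings tray over the tub rim

TASK

Pick up the aluminium tipping tray by its slanted handle and, keeping it level with all three steel fittings in it, set the step under its spout onto the tub rim that faces the mat, so the spout reaches over the rim. With the step staying on that rim as the pivot, swing the tray well over (steeper than 60 degrees) until all the fittings have slid into the tub, swing it back to near level before it leaves the rim, and set it upright on the rubber mat and let go. Never press hard on the rim, and do not tip the tray anywhere else or disturb the jar or beaker.

Things in the scene. Friction and masses are not known exactly. Their poses are not given: they have to be found in the camera images.
- tray: Loose bare-aluminium tipping tray, 140 to 260 g empty, 116 mm wide (x), pouring to its +y. Origin: mid-width on the underside plane, near the centre of mass; z up. Body from y = -65 to +55 mm; side and rear walls 3 mm thick, 45 mm high; floor top at z = 21 mm; no front wall, so fittings slide out if it leans forward. Grip it firmly (about 50 N).
- tray_handle (a point): Grip point (0, -95.4, 84.1) mm in the tray frame, same axes; mid-thickness of the flat tab handle that rises from the rear wall's top (y -63.5, z 43 mm) leaning back by 0.66 rad, along (0, -0.613, 0.790). Tab 30 mm wide (x), 10 mm thick, 78 mm long; this point is 52 mm up it. Approach along the tab, one finger on its front and one on its rear face.
- tray_spout (a point): Middle of the spout's open end, on its underside, at (0, 95, 18) mm in the tray frame, same axes. The 3 mm tray floor runs on flat past the body as the spout, y = 55 to 95 mm, with side walls up to z = 38 mm and no end wall.
- tray_step (a point): The inside corner under the spout (the step), at (0, 55, 18) mm in the tray frame; same axes. The spout's underside goes on from here to +y for 40 mm; a straight cross plate goes down from here to z = 0.
- tub: Fixed empty open rinse tub of green plastic beside the mat (a smaller one with tubes in it, far to the left, is not meant), 280 mm (x) by 210 mm (y), walls 4 mm, with a round bead of 5 mm radius along all four rims, bead axis 90 mm above the underside (rim top 95 mm), floor top at 4 mm. Origin: centre of the underside. Its -y side faces the mat and is the rim to use.
- tub_rim (a point): Middle of the bead axis of the tub's -y rim, at (0, -105, 90) mm in the tub's frame; same axes. The bead runs along x. With the tray's step seated, spout underside and cross plate both touch the bead, so each is 5 mm from this axis at any tilt.
- mat: Fixed black rubber mat, 240 mm (x) by 300 mm (y), 4 mm thick, on which the tray starts and must end. Origin: centre of the underside (the top is 4 mm higher).
- ferrule: Loose steel flanged stub standing in the tray: flange 28 mm across, stem 16 mm across, 24 mm high, about 35 g. Origin: centre of the flange's underside.
- cap: Loose solid steel disc in the tray, 28 mm across, 10 mm high, about 30 g. Origin: centre of the underside.
- sleeve: Loose steel sleeve standing in the tray, 26 mm across, bore 18 mm, 22 mm high, about 30 g. Origin: centre of the underside.
- jar: Bystander: amber glass jar, 64 mm across, 110 mm high. Origin: centre of the underside.
- beaker: Bystander: clear plastic beaker, 68 mm across, 85 mm high. Origin: centre of the underside.

How it is judged:
On the way, in this order (a step that is already met when the one before it is completed fails the run):
1. The tray's step rests on the tub's facing rim, spout over the tub, tray near level, all fittings still in the tray (y of tray_step in the frame of tub_rim between -0.02 and 0.02 m and z of tray_step in the frame of tub_rim between -0.02 and 0.02 m and x of tray_step in the frame of tub_rim between -0.08 and 0.08 m and contact force between tray and tub above 0.2 N and angle between tray's own z axis and vertical below 0.3 rad and y of ferrule in the frame of tray between -0.065 and 0.1 m and x of ferrule in the frame of tray between -0.058 and 0.058 m and z of ferrule in the frame of tray between 0.01 and 0.05 m and y of cap in the frame of tray between -0.065 and 0.1 m and x of cap in the frame of tray between -0.058 and 0.058 m and z of cap in the frame of tray between 0.01 and 0.05 m and y of sleeve in the frame of tray between -0.065 and 0.1 m and x of sleeve in the frame of tray between -0.058 and 0.058 m and z of sleeve in the frame of tray between 0.01 and 0.05 m), for 0.1 s.
2. The tray is swung over by more than 55 degrees while its step bears on the rim (y of tray_step in the frame of tub_rim between -0.02 and 0.02 m and z of tray_step in the frame of tub_rim between -0.02 and 0.02 m and x of tray_step in the frame of tub_rim between -0.08 and 0.08 m and contact force between tray and tub above 0.2 N and angle between tray's own z axis and vertical above 0.96 rad), for 0.1 s.
At the end, for the whole second after the job is handed in: All three fittings lie in the tub; the empty tray stands upright (within 0.1 rad) and flat on the rubber mat, its origin within 80 mm (mat x) and 110 mm (mat y) of the mat's centre, at rest and released (y of ferrule in the frame of tub between -0.103 and 0.103 m and x of ferrule in the frame of tub between -0.138 and 0.138 m and z of ferrule in the frame of tub between -0.005 and 0.07 m and y of cap in the frame of tub between -0.103 and 0.103 m and x of cap in the frame of tub between -0.138 and 0.138 m and z of cap in the frame of tub between -0.005 and 0.07 m and y of sleeve in the frame of tub between -0.103 and 0.103 m and x of sleeve in the frame of tub between -0.138 and 0.138 m and z of sleeve in the frame of tub between -0.005 and 0.07 m and angle between tray's own z axis and vertical below 0.1 rad and z of tray in the frame of mat below 0.008 m and x of tray in the frame of mat between -0.08 and 0.08 m and y of tray in the frame of mat between -0.11 and 0.11 m and linear speed of tray below 0.02 m/s and contact force between the fingers and tray below 0.1 N); the robot touches nothing.
It fails at once if The tray is tipped by more than 0.5 rad with its step off the tub's rim (over 20 mm from the bead's axis in height or across it) (angle between tray's own z axis and vertical above 0.5 rad and not (y of tray_step in the frame of tub_rim between -0.02 and 0.02 m and z of tray_step in the frame of tub_rim between -0.02 and 0.02 m and x of tray_step in the frame of tub_rim between -0.08 and 0.08 m)).
It fails at once if The tray presses on the tub with more than 60 N (contact force between tray and tub above 60 N).
It fails at once if The jar is pushed more than 30 mm (distance of jar from where it was at the start of the episode above 0.03 m).
It fails at once if The beaker is pushed more than 30 mm (distance of beaker from where it was at the start of the episode above 0.03 m).
It also fails if it takes over 72 s, if anything falls off the work surface, if the arm or the gripper's body presses on something with over 40 N, if the wrist force passes 120 N, or if a joint passes its speed limit or range.

ROBOT

A 6-joint arm with a two-finger parallel gripper is mounted at the origin on the work surface. World frame = base frame: x ahead of the robot, y to its left, z up, the work surface at z = 0. Lengths are in m, angles in rad, forces in N, time in s.
With the tool pointing down it reaches from about 0.225 to 0.875 m from the base axis. Payload 3.4 kg.
Tool frame: the origin (TCP) lies midway between the tips of the shut fingers; the grasp point (between the pads) lies 19 mm behind it (manip.pinch_z is the z of the grasp point in the tool frame, in m); z points along the fingers, x is the direction in which the jaws open and shut, and the axes are right-handed (so a half turn about z gives the same grasp; the last joint's range is limited). The gripper opens to 85 mm and grips with 20 to 120 N. Pads are 22 mm wide; open, the fingers measure 114 mm over their backs; the gripper's body (76 mm by 85 mm) begins 54 mm behind the grasp point. The pads swing forward as they close: fully open they stand 13 mm farther back than shut.
Start: joints at [1.021, 0.276, 1.505, -0, 1.361, -0.121], TCP at [0.239, 0.523, 0.231] pointing down, gripper open.
Joint ranges: [-2.89, 2.89], [-0.75, 2.08], [0.22, 2.7], [-1.18, 4.32], [0.11, 2.71], [-2.7, 2.7]. Speed limits (rad/s): [2.57, 2.57, 3.14, 3.14, 3.14, 3.14].

INTERFACE

Orientations are given as a unit quaternion [w, x, y, z].
In Python, from rig import manip gives the robot as it stands. The module is installed in compiled form; this text tells all that it offers.
- The arm moves only by the tool drive_tool, never from a script. Its argument "steps" is a list of rows, each a list of 5 numbers: the shift along the tool's x, y, z in mm, then the turn about the tool's z in rad, then the gripper command: -1 is shut, 1 is fully open, values between are in proportion. A call has 1 to 5 rows; each row is the pose to reach, as a shift and turn from the pose measured when the call began, along the tool's axes at that moment; what a row does not reach only later rows make up. A row lasts 1/10 s, in which the tool goes at most 50 mm and 8.59 degrees, less where a joint would pass 70% of its speed; a pose out of reach is approached as far as the arm can. A call with a gripper value outside its range is refused whole. The fingers move at their own pace and stop on an object; "squeeze" is the grip in N (left out, the last holds). Time passes only in rows, so rows that repeat a pose let the fingers close. It gives the time, the measured TCP pose, the force and the opening at its end, in the units of the state.
- manip.get_state(): the state, without advancing time (a new reading comes with each control period).
- manip.get_image(name): name is "scene" or "side" or "wrist"; returns the picture (400x640x3 uint8, blue, green, red); there is no depth.
- manip.get_calibration(name): a dict with "camera_matrix" (3x3 intrinsics, pixels), "rvec" (rotation vector, rad) and "tvec" (3), from world to camera coordinates, as OpenCV has them. Camera axes: x right, y down, z forward; pixel columns grow to the right and rows downward; lengths in m; the calibration is good to about 2 mm. A picture is of the moment at which its call begins: read the wrist's pose just before it. get_calibration takes no time and is no camera call; for the wrist camera it gives the pose at the moment of the call.
- manip.sign_off(): hands the job in, once; it reports no verdict.
Trained networks look in the newest picture that a camera, given by its name, has taken for a name from the list of things; names that differ only in an ending like _2 or _b are one class to them, and where a whole thing is asked for, a point or a joint stands for the part that bears it (a point fixed in the world has none). Each returns a list of dicts, best first, with "conf" (0 to 1); they miss things now and then, are a little off and sometimes report something else, mostly with a low value. They report only what shows in the picture. A call takes as long as a camera call.
- manip.masks_of(camera, name): "pixels" (400x640 bool, what is visible of it) and "location" ([column, row] in pixels, amid what is visible of it).
The state is a dict: "clock": time; "qpos": joint angles; "qd": joint speeds; "effort": joint torques, N m; "position": TCP position; "ee_rot": TCP orientation; "contact_force": force on the tool from outside, world axes, zero at the start; "moment": the same for the moment, N m; "width": finger opening in m.
Only numpy, scipy, OpenCV 4.12 (cv2) and the standard library are available. Lean on these libraries where they do the work, as an engineer would, in place of code of your own. Each camera call takes 0.05 s, during which the arm holds its last target.

## Working session

There is one attempt and no reset: what is moved stays moved. The work goes in short steps, Python scripts to look and compute and a tool call to move; the robot and the scene stay as the last step left them, time stands still between calls to the robot, and variables do not carry over. Pictures are saved under pics/ and viewed, and the job is handed in when it is done.

Besides the shell and the picture viewer there is one more tool, called after ">>>" in YAML: its name, and indented under it one key for each argument. drive_tool: Moves the arm, as the interface text tells. Its arguments: {"type":"object","properties":{"steps":{"type":"array","items":{"type":"array","items":{"type":"number"}}},"squeeze":{"type":"number"}},"required":["steps"]}

```bash
mkdir -p pics; cat > h.py <<'E'
import numpy as np,cv2
from rig import manip
def snap(c,n):
    im=manip.get_image(c); cv2.imwrite(f'pics/{n}.png',im); return im
def cal(c):
    d=manip.get_calibration(c); R=cv2.Rodrigues(np.array(d['rvec'],float))[0]
    return np.array(d['camera_matrix'],float),R,np.array(d['tvec'],float).ravel()
def proj(c,P):
    K,R,t=cal(c); p=(R@np.atleast_2d(P).T).T+t; p=p@K.T; return p[:,:2]/p[:,2:]
def onz(c,uv,z):
    K,R,t=cal(c); o=-R.T@t; d=R.T@np.linalg.inv(K)@np.array([uv[0],uv[1],1.]); return o+d*(z-o[2])/d[2]
E
python3 - <<'E'
from h import *
s=manip.get_state(); print(s, manip.pinch_z)
for c in ['scene','side','wrist']:
    snap(c,c+'0'); K,R,t=cal(c); print(c,K[0,0],-R.T@t,R[2])
E
```

```text
{'clock': 0.0, 'qpos': array([ 1.02101359e+00,  2.76580645e-01,  1.50609810e+00,  5.93690534e-06,
        1.36071195e+00, -1.21028242e-01]), 'qd': array([ 0.00089336,  0.00200867, -0.00034071,  0.00020605,  0.00055019,
       -0.00064115]), 'effort': array([-7.71363193e-04, -4.16763961e+01, -2.45805645e+01, -5.53811933e-04,
        1.10168828e-02, -3.37842799e-06]), 'position': array([0.23879553, 0.52250188, 0.23046186]), 'ee_rot': array([ 3.88421657e-04,  8.41349614e-01,  5.40490536e-01, -8.10782334e-04]), 'contact_force': array([-0.01753276, -0.80496593, -0.62103025]), 'moment': array([-0.00203769, -0.04845824, -0.00514527]), 'width': 0.0854141343102895} -0.0187
scene 383.22782408297087 [ 1.19281864 -0.30559747  0.69371212] [-0.65899932  0.3080091  -0.68618532]
side 415.3564502781589 [ 0.26647924 -0.6078138   0.53273686] [ 0.44289791  0.70992143 -0.54758835]
wrist 352.7111583144242 [0.17156926 0.55420142 0.37277245] [ 0.26319311 -0.12130246 -0.95708678]
```

View pics/scene0.png

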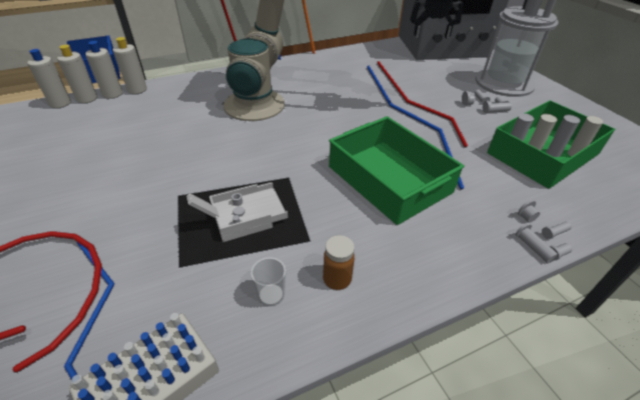

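View pics/side0.png

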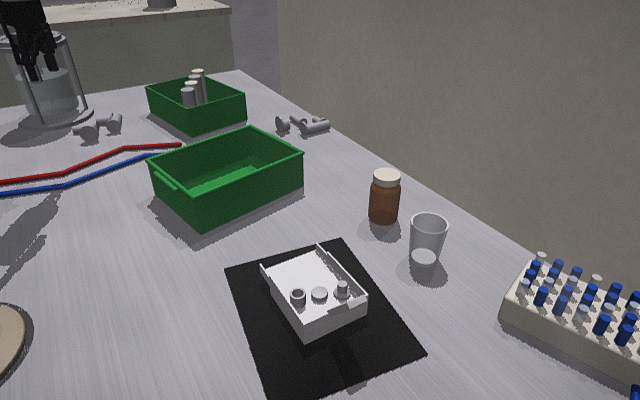

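View pics/wrist0.png

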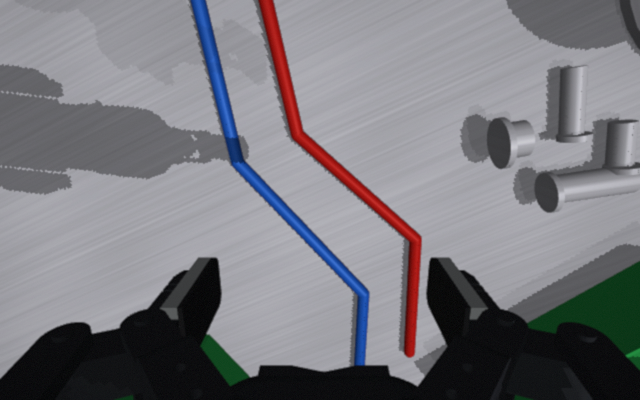

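```bash
cat > fit.py <<'E'
from h import *
from scipy.optimize import minimize
def box(x0,x1,y0,y1,z0,z1): return np.array([[x,y,z] for x in(x0,x1) for y in(y0,y1) for z in(z0,z1)],float)/1000
d=np.array([-0.613,.790]); n=np.array([.790,.613])
b=np.array([-63.5,43.])
tab=[]
for s in(0,78):
    for q in(-5,5):
        p=b+s*d+q*n
        for x in(-15,15): tab.append([x,p[0],p[1]])
tab=np.array(tab)/1000
M={'tray':[box(-58,58,-65,55,0,21),box(-58,-55,-65,55,0,45),box(55,58,-65,55,0,45),box(-58,58,-65,-62,0,45),box(-58,58,55,95,18,21),box(-58,-55,55,95,18,38),box(55,58,55,95,18,38),tab],
'tub':[box(-144,144,-109,109,88,95),box(-140,140,-105,105,0,90)],
'mat':[box(-120,120,-150,150,0,4)]}
def sil(c,name,x,y,a,z=0,S=2):
    im=np.zeros((400*S,640*S),np.uint8)
    R=np.array([[np.cos(a),-np.sin(a),0],[np.sin(a),np.cos(a),0],[0,0,1]])
    for B in M[name]:
        p=proj(c,B@R.T+[x,y,z]); h=cv2.convexHull(((p+.5)*S).astype(np.int32)); cv2.fillConvexPoly(im,h,1)
    return im[::1]>0
E
python3 - <<'E'
from fit import *
manip.get_image('scene');manip.get_image('side')
ms={}
for nme in ['tray','tub','mat','ferrule','cap','sleeve','jar','beaker']:
    for c in ['scene','side']:
        r=manip.masks_of(c,nme)
        print(nme,c,[(round(q['conf'],2),np.round(q['location']).tolist(),int(q['pixels'].sum())) for q in r][:4])
        if r: np.save(f'm_{c}_{nme}.npy',r[0]['pixels'])
for c in ['scene','side']:
    print(c)
g={'scene':{'tub':[(330,150),(388,122),(460,166),(403,213)],'mat':[(178,192),(292,180),(308,242),(180,262)]}}
for k,v in g['scene'].items():
    for p in v: print(k,np.round(onz('scene',p,.095 if k=='tub' else .004),3))
print(manip.get_state()['clock'])
E
```

```text
tray scene [(0.76, [246.0, 212.0], 2809)]
tray side [(0.93, [310.0, 294.0], 5361)]
tub scene [(0.74, [394.0, 168.0], 8964)]
tub side [(0.67, [227.0, 176.0], 11058), (0.57, [340.0, 291.0], 241)]
mat scene [(0.82, [230.0, 240.0], 5419), (0.75, [242.0, 213.0], 2986)]
mat side [(0.89, [320.0, 343.0], 14308), (0.31, [323.0, 295.0], 222)]
ferrule scene []
ferrule side [(0.54, [339.0, 289.0], 238)]
cap scene [(0.49, [239.0, 208.0], 87), (0.49, [245.0, 210.0], 2989)]
cap side [(0.52, [321.0, 293.0], 207)]
sleeve scene [(0.67, [232.0, 200.0], 121)]
sleeve side [(0.81, [298.0, 298.0], 292), (0.45, [310.0, 288.0], 5649)]
jar scene [(0.75, [340.0, 262.0], 1456)]
jar side [(0.89, [384.0, 197.0], 1633), (0.16, [322.0, 293.0], 244)]
beaker scene [(0.62, [268.0, 283.0], 1368), (0.62, [221.0, 237.0], 5317)]
beaker side [(0.88, [427.0, 240.0], 1779)]
scene
side
tub [0.466 0.069 0.095]
tub [0.411 0.283 0.095]
tub [0.657 0.34  0.095]
tub [0.739 0.116 0.095]
mat [ 0.364 -0.324  0.004]
mat [ 0.439 -0.03   0.004]
mat [ 0.66  -0.078  0.004]
mat [ 0.599 -0.36   0.004]
1.05
```

```bash
cat > dofit.py <<'E'
from fit import *
def fit(name,x0,masks,z=0,extra=()):
    masks={c:cv2.resize(m.astype(np.uint8),None,fx=2,fy=2,interpolation=0)>0 for c,m in masks.items()}
    def f(v):
        e=0
        for c,m in masks.items():
            s=sil(c,name,v[0],v[1],v[2],z); e+=1-(s&m).sum()/(s|m).sum()
        return e
    r=minimize(f,x0,method='Nelder-Mead',options=dict(initial_simplex=np.array([x0]+[np.array(x0)+d for d in([.03,0,0],[0,.03,0],[0,0,.15])]),xatol=1e-4,fatol=1e-5))
    r=minimize(f,r.x,method='Nelder-Mead',options=dict(initial_simplex=np.array([r.x]+[r.x+d for d in([-.01,0,0],[0,-.01,0],[0,0,-.05])]),xatol=1e-4,fatol=1e-5))
    return r.x,r.fun
if __name__=='__main__':
    L=lambda c,n:np.load(f'm_{c}_{n}.npy')
    for name,x0,z in [('tub',[.57,.2,-.1],0),('mat',[.51,-.2,.2],0),('tray',[.51,-.17,.2],.004)]:
        for cs in (['scene'],['side'],['scene','side']):
            m={c:L(c,name) for c in cs}
            if name=='mat': m={c:m[c]|L(c,'tray') for c in cs}
            x,e=fit(name,x0,m,z); print(name,cs,np.round(x,4),round(e,3))
    for c in ['side','scene']:
      for n in ['ferrule','cap','sleeve','jar','beaker']:
        try:
            p=np.argwhere(L(c,n)); 
            if n in('jar','beaker'):
                print(c,n,onz(c,(p[:,1].mean(),p[:,0].mean()),.05).round(3))
            else: print(c,n,onz(c,(p[:,1].mean(),p[:,0].mean()),.035).round(3))
        except Exception as e: print(c,n,e)
E
python3 dofit.py
```

```text
tub ['scene'] [0.5385 0.2195 0.1941] 0.013
tub ['side'] [0.5351 0.2201 0.1973] 0.014
tub ['scene', 'side'] [0.5356 0.2195 0.1996] 0.037
mat ['scene'] [ 0.515  -0.1995 -0.155 ] 0.071
mat ['side'] [ 0.5142 -0.198  -0.1571] 0.074
mat ['scene', 'side'] [ 0.5151 -0.1999 -0.1571] 0.148Traceback (most recent call last):
  File "dofit.py", line 18, in <module>
    x,e=fit(name,x0,m,z); print(name,cs,np.round(x,4),round(e,3))
        ~~~^^^^^^^^^^^^^
  File "dofit.py", line 10, in fit
    r=minimize(f,r.x,method='Nelder-Mead',options=dict(initial_simplex=np.array([r.x]+[r.x+d for d in([-.01,0,0],[0,-.01,0],[0,0,-.05])]),xatol=1e-4,fatol=1e-5))
    res = _minimize_neldermead(fun, x0, args, callback, bounds=bounds,
                               **options)
    fxcc = func(xcc)
    fx = function(np.copy(x), *(wrapper_args + args))
  File "dofit.py", line 7, in f
    s=sil(c,name,v[0],v[1],v[2],z); e+=1-(s&m).sum()/(s|m).sum()
  File "fit.py", line 19, in sil
    p=proj(c,B@R.T+[x,y,z]); h=cv2.convexHull(((p+.5)*S).astype(np.int32)); cv2.fillConvexPoly(im,h,1)
  File "h.py", line 9, in proj
    K,R,t=cal(c); p=(R@np.atleast_2d(P).T).T+t; p=p@K.T; return p[:,:2]/p[:,2:]
          ~~~^^^
  File "h.py", line 6, in cal
    d=manip.get_calibration(c); R=cv2.Rodrigues(np.array(d['rvec'],float))[0]
ValueError: time passes only in moves, steps and waits
```

```bash
cat >> h.py <<'E'
import os,pickle
_cal=cal
if os.path.exists('cal.pkl'): CAL=pickle.load(open('cal.pkl','rb'))
else:
    CAL={c:_cal(c) for c in('scene','side')}; pickle.dump(CAL,open('cal.pkl','wb'))
def cal(c): return CAL[c] if c in CAL else _cal(c)
E
python3 dofit.py
```

```text
tub ['scene'] [0.5385 0.2195 0.1941] 0.013
tub ['side'] [0.5351 0.2201 0.1973] 0.014
tub ['scene', 'side'] [0.5356 0.2195 0.1996] 0.037
mat ['scene'] [ 0.515  -0.1995 -0.155 ] 0.071
mat ['side'] [ 0.5142 -0.198  -0.1571] 0.074
mat ['scene', 'side'] [ 0.5151 -0.1999 -0.1571] 0.148
tray ['scene'] [ 0.5206 -0.1933  0.0068] 0.151
tray ['side'] [ 0.521  -0.1919 -0.0201] 0.158
tray ['scene', 'side'] [ 0.521  -0.1925 -0.0167] 0.315
side ferrule [ 0.555 -0.219  0.035]
side cap [ 0.52  -0.206  0.035]
side sleeve [ 0.487 -0.194  0.035]
side jar [ 0.778 -0.055  0.05 ]
side beaker [ 0.754 -0.206  0.05 ]
scene ferrule [Errno 2] No such file or directory: 'm_scene_ferrule.npy'
scene cap [ 0.529 -0.203  0.035]
scene sleeve [ 0.486 -0.196  0.035]
scene jar [ 0.772 -0.058  0.05 ]
scene beaker [ 0.755 -0.204  0.05 ]
```

```bash
python3 - <<'E'
from fit import *
out=[]
for c,(x0,y0) in {'scene':(170,165),'side':(230,210)}.items():
    im=cv2.imread(f'pics/{c}0.png'); m=np.load(f'm_{c}_tray.npy')
    im=cv2.resize(im,None,fx=2,fy=2,interpolation=cv2.INTER_CUBIC)
    s=sil(c,'tray',.521,-.1925,-.0167,.004); m=cv2.resize(m.astype(np.uint8),None,fx=2,fy=2)
    for q,col in((s.astype(np.uint8),(0,0,255)),(m,(0,255,0))):
        cs,_=cv2.findContours(q,cv2.RETR_LIST,cv2.CHAIN_APPROX_NONE); cv2.drawContours(im,cs,-1,col,1)
    im=im[2*y0:2*y0+320,2*x0:2*x0+400]; out.append(cv2.resize(im,None,fx=1,fy=1))
cv2.imwrite('pics/ov.png',np.hstack(out))
E
```

```text
(no output)
```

View pics/ov.png

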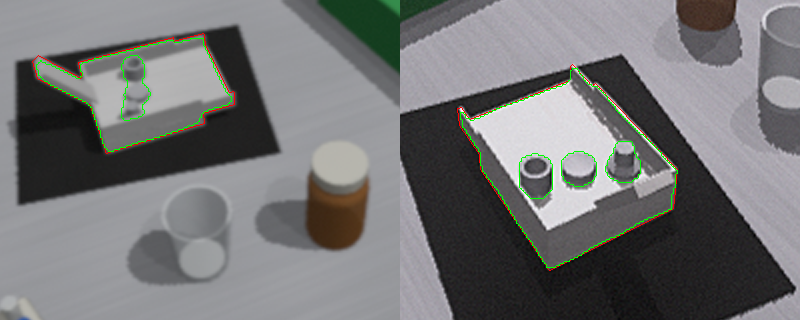

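```bash
cat > go.py <<'E'
from h import *
from scipy.spatial.transform import Rotation as Ro
def st():
    s=manip.get_state(); q=s['ee_rot']; R=Ro.from_quat([q[1],q[2],q[3],q[0]]).as_matrix(); return s,R
def rep():
    s,R=st()
    print('t%.2f pos'%s['clock'],s['position'].round(4),'xang %.3f'%np.arctan2(R[1,0],R[0,0]),'z',R[:,2].round(3),'F',s['contact_force'].round(1),'M',s['moment'].round(2),'w %.4f'%s['width'],'q',s['qpos'].round(2))
def plan(P,ang):
    s,R=st(); d=R.T@(np.array(P)-s['position'])*1000; a=np.arctan2(R[1,0],R[0,0])
    t=-(ang-a); t=(t+np.pi)%(2*np.pi)-np.pi
    print('shift',d.round(1),'turn',round(t,4))
def sh(w): # world mm -> tool mm
    s,R=st(); print((R.T@np.array(w)).round(2))
E
python3 - <<'E'
from go import *
from dofit import *
L=lambda c,n:np.load(f'm_{c}_{n}.npy')
m={}
for c in('scene','side'):
    a=L(c,'tray').copy()
    for n in('cap','sleeve','ferrule'):
        if os.path.exists(f'm_{c}_{n}.npy'): a|=L(c,n)
    m[c]=cv2.morphologyEx(a.astype(np.uint8),cv2.MORPH_CLOSE,np.ones((3,3)))>0
    print(fit('tray',[.521,-.19,0],{c:m[c]},.004))
print(fit('tray',[.521,-.19,0],m,.004))
rep(); plan([.519,-.288,.18],-.017)
E
```

```text
(array([ 0.52071283, -0.19305664,  0.00714729]), np.float64(0.08416515426497273))
(array([ 0.52094541, -0.19155726, -0.02207832]), np.float64(0.03269389845196358))
(array([ 0.52090153, -0.19244971, -0.01688423]), np.float64(0.12422692577838801))
t1.05 pos [0.2391 0.523  0.2313] xang 1.142 z [ 0.  0. -1.] F [-0.4  0.1  0.1] M [ 0.02 -0.   -0.04] w 0.0853 q [ 1.02  0.28  1.5  -0.    1.36 -0.12]
shift [-621.2  591.7   51.3] turn 1.159
```

>>> drive_tool:
  steps:
    - [-621, 592, 45, 1.16, 1]
    - [-621, 592, 45, 1.16, 1]
    - [-621, 592, 45, 1.16, 1]
    - [-621, 592, 45, 1.16, 1]
    - [-621, 592, 45, 1.16, 1]

```text
clock: 1.55
position: [0.3209, 0.2853, 0.2183]
ee_rot: [-0.0, 0.981, 0.192, 0.001]
contact_force: [0.9, -0.2, 0.5]
width: 0.0851
```

```bash
python3 -c "
from go import *
rep(); plan([.519,-.288,.185],-.017)"
```

```text
t1.55 pos [0.3209 0.2853 0.2183] xang 0.387 z [ 0.001  0.    -1.   ] F [ 0.9 -0.2  0.5] M [-0.06 -0.03 -0.01] w 0.0851 q [ 0.56  0.06  1.81 -0.    1.27  0.18]
shift [-32.8 605.7  33.3] turn 0.4038
```

>>> drive_tool:
  steps:
    - [-33, 606, 33, 0.404, 1]
    - [-33, 606, 33, 0.404, 1]
    - [-33, 606, 33, 0.404, 1]
    - [-33, 606, 33, 0.404, 1]
    - [-33, 606, 33, 0.404, 1]

```text
clock: 2.05
position: [0.4024, 0.0491, 0.205]
ee_rot: [-0.0, 1.0, -0.009, 0.001]
contact_force: [0.6, 0.2, 1.3]
width: 0.0853
```

```bash
python3 -c "
from go import *
rep(); plan([.519,-.288,.185],-.017)"
```

```text
t2.05 pos [0.4024 0.0491 0.205 ] xang -0.017 z [ 0.002  0.001 -1.   ] F [0.6 0.2 1.3] M [-0.   -0.04  0.04] w 0.0853 q [-0.05  0.03  1.88  0.    1.23 -0.03]
shift [122.4 335.   20.2] turn -0.0003
```

>>> drive_tool:
  steps:
    - [122, 335, 20, 0, 1]
    - [122, 335, 20, 0, 1]
    - [122, 335, 20, 0, 1]
    - [122, 335, 20, 0, 1]
    - [122, 335, 20, 0, 1]

```text
clock: 2.55
position: [0.4835, -0.1873, 0.1912]
ee_rot: [-0.0, 1.0, -0.009, 0.002]
contact_force: [0.4, 0.1, -0.3]
width: 0.0855
```

```bash
python3 -c "
from go import *
rep(); plan([.519,-.288,.185],-.017)"
```

```text
t2.55 pos [ 0.4835 -0.1873  0.1912] xang -0.018 z [ 0.003  0.    -1.   ] F [ 0.4  0.1 -0.3] M [-0.01 -0.01  0.01] w 0.0855 q [-0.51  0.22  1.69  0.    1.23 -0.49]
shift [ 37.3 100.1   6.3] turn -0.0011
```

>>> drive_tool:
  steps:
    - [37, 100, 6, 0, 1]
    - [37, 100, 6, 0, 1]
    - [37, 100, 6, 0, 0.4]
    - [37, 100, 6, 0, 0.2]

```text
clock: 2.95
position: [0.5188, -0.2895, 0.1844]
ee_rot: [-0.001, 1.0, -0.01, 0.001]
contact_force: [0.3, 0.7, 0.5]
width: 0.0589
```

```bash
python3 -c "
from go import *
rep(); plan([.519,-.288,.185],-.017)
im=snap('wrist','w1'); 
for n in ['tray']:
  r=manip.masks_of('wrist',n); print([(q['conf'],q['location']) for q in r])
  np.save('m_wrist_tray.npy',r[0]['pixels'])
K,R,t=cal('wrist')
tr=lambda p:np.array([.521,-.1925,.004])+np.array([[1,.017,0],[-.017,1,0],[0,0,1]])@np.array(p)/1000
import fit
pts=[tr(p*1000) for p in fit.tab]
pp=proj('wrist',np.array(pts)); print(pp.round())
h=cv2.convexHull(pp.astype(np.int32)); cv2.polylines(im,[h],True,(0,0,255),1); cv2.imwrite('pics/w1o.png',im)
"
```

```text
t2.95 pos [ 0.5188 -0.2895  0.1844] xang -0.021 z [ 0.002  0.001 -1.   ] F [0.3 0.7 0.5] M [-0.02 -0.01 -0.  ] w 0.0589 q [-0.63  0.33  1.54  0.    1.27 -0.61]
shift [ 0.1 -1.5 -0.6] turn -0.0035
[(0.9, [319.6, 86.5])]
[[306. 152.]
 [343. 152.]
 [306. 143.]
 [344. 143.]
 [303. 237.]
 [348. 237.]
 [303. 230.]
 [348. 230.]]
```

View pics/w1o.png

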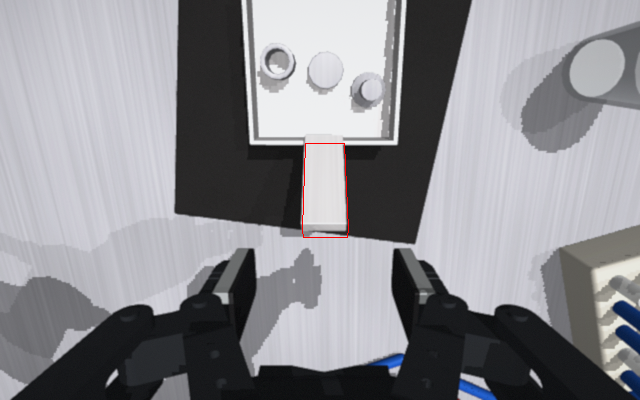

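>>> drive_tool:
  steps:
    - [0.5, -3, 40, 0, 0.2]
    - [0.5, -3, 80, 0, 0.2]
    - [0.5, -3, 110, 0, 0.2]
    - [0.5, -3, 120, 0, 0.2]
    - [0.5, -3, 120, 0, 0.2]

```text
clock: 3.55
position: [0.5179, -0.2814, 0.0643]
ee_rot: [-0.002, 1.0, -0.008, -0.0]
contact_force: [0.7, -0.2, 0.1]
width: 0.0514
```

```bash
python3 -c "
from go import *
rep(); plan([.519,-.286,.064],-.017)
im=snap('wrist','w2');snap('side','s2') 
"
```

```text
t3.55 pos [ 0.5179 -0.2814  0.0643] xang -0.017 z [-0.     0.004 -1.   ] F [ 0.7 -0.2  0.1] M [-0.02 -0.02 -0.01] w 0.0514 q [-0.62  0.43  1.71  0.    1.   -0.6 ]
shift [1.1 4.6 0.3] turn 0.0004
```

View pics/w2.png

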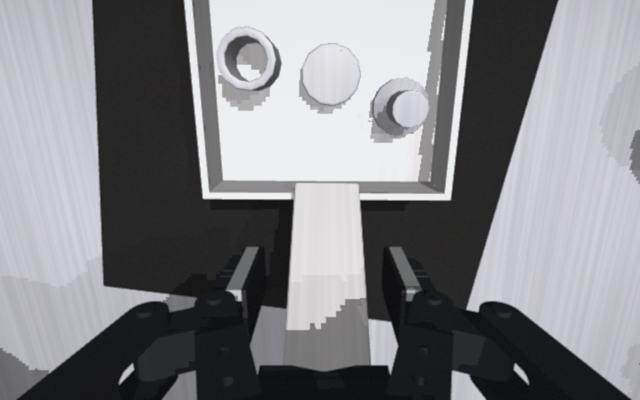

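View pics/s2.png

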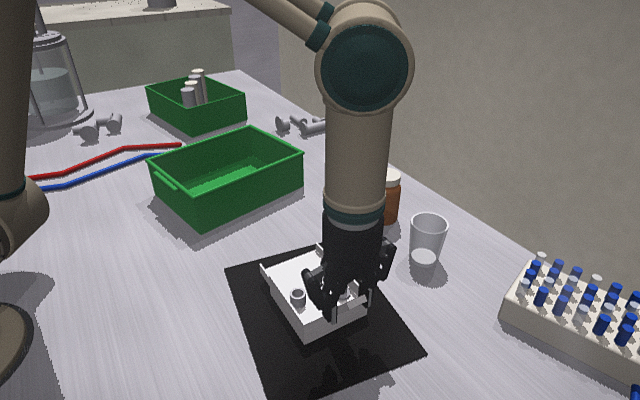

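>>> drive_tool:
  steps:
    - [1, 4, 0, 0, 0.2]
    - [1, 4, 0, 0, -1]
    - [1, 4, 0, 0, -1]
    - [1, 4, 0, 0, -1]
    - [1, 4, 0, 0, -1]
  squeeze: 100

```text
clock: 4.15
position: [0.5213, -0.2884, 0.0686]
ee_rot: [0.001, 1.0, -0.008, 0.003]
contact_force: [-1.2, -1.3, 6.4]
width: 0.0286
```

```bash
python3 -c "
from go import *
rep(); 
im=snap('wrist','w3') 
"
```

```text
t4.15 pos [ 0.5213 -0.2884  0.0686] xang -0.017 z [ 0.006 -0.002 -1.   ] F [-1.2 -1.3  6.4] M [0.01 0.61 0.13] w 0.0286 q [-0.62  0.43  1.7   0.    1.   -0.61]
```

View pics/w3.png

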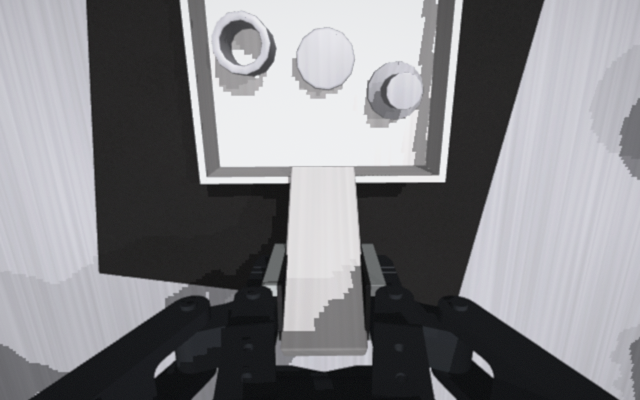

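>>> drive_tool:
  steps:
    - [0, 0, -4, 0, -1]
    - [0, 0, -8, 0, -1]
    - [0, 0, -12, 0, -1]
    - [0, 0, -16, 0, -1]
    - [0, 0, -20, 0, -1]
  squeeze: 120

```text
clock: 4.7
position: [0.5211, -0.2883, 0.0887]
ee_rot: [0.001, 1.0, -0.008, 0.003]
contact_force: [-0.3, 0.5, -2.9]
width: 0.0284
```

```bash
python3 -c "
from go import *
rep(); 
im=snap('wrist','w4');snap('side','s4'); a=snap('scene','c4');cv2.imwrite('pics/c4z.png',cv2.resize(a[130:300,130:350],None,fx=3,fy=3));rep()
"
```

```text
t4.70 pos [ 0.5211 -0.2883  0.0887] xang -0.017 z [ 0.006 -0.001 -1.   ] F [-0.3  0.5 -2.9] M [-0.24 -0.06  0.06] w 0.0284 q [-0.62  0.41  1.67  0.    1.05 -0.61]
t4.85 pos [ 0.5214 -0.2885  0.0888] xang -0.017 z [ 0.006 -0.002 -1.   ] F [-0.6 -0.7 -3. ] M [-0.25 -0.02  0.01] w 0.0283 q [-0.62  0.41  1.67  0.    1.05 -0.61]
```

View pics/c4z.png

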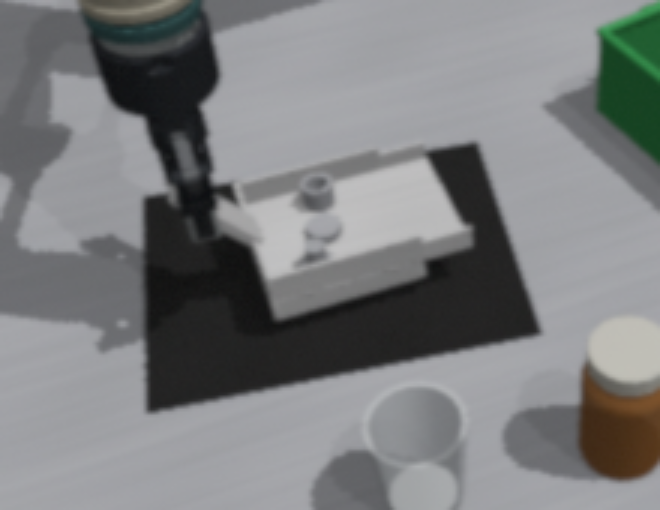

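View pics/w4.png

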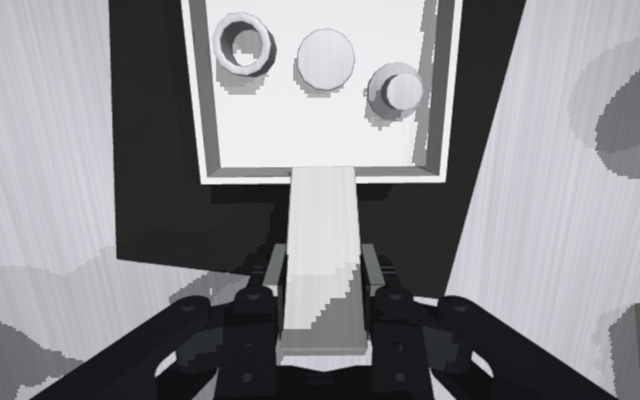

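>>> drive_tool:
  steps:
    - [0, 0, -8, 0, -1]
    - [0, 0, -25, 0, -1]
    - [0, 0, -44, 0, -1]
    - [0, 0, -63, 0, -1]
    - [0, 0, -76, 0, -1]

```text
clock: 5.35
position: [0.5213, -0.2886, 0.1666]
ee_rot: [0.002, 1.0, -0.008, 0.004]
contact_force: [-0.1, 0.0, -2.7]
width: 0.0281
```

```bash
python3 -c "
from go import *
rep(); plan([.5873+.1962*.015,-.037-.9806*.015,.1655],.1975)
"
```

```text
t5.35 pos [ 0.5213 -0.2886  0.1666] xang -0.017 z [ 0.008 -0.003 -1.   ] F [-0.1  0.  -2.7] M [-0.31  0.01 -0.03] w 0.0281 q [-0.62  0.34  1.57  0.    1.22 -0.61]
shift [  65.  -238.     0.9] turn -0.2141
```

>>> drive_tool:
  steps:
    - [1, -5, 0, -0.01, -1]
    - [4, -15, 0, -0.02, -1]
    - [8, -30, 0, -0.035, -1]
    - [13, -48, 0, -0.05, -1]
    - [18, -66, 0, -0.065, -1]

```text
clock: 5.85
position: [0.54, -0.2205, 0.1652]
ee_rot: [0.001, 1.0, 0.025, 0.003]
contact_force: [0.5, -0.9, -3.4]
width: 0.0283
```

```bash
python3 -c "
from go import *
rep(); plan([.5873+.1962*.015,-.037-.9806*.015,.1655],.1975)
"
```

```text
t5.85 pos [ 0.54   -0.2205  0.1652] xang 0.050 z [ 0.006 -0.001 -1.   ] F [ 0.5 -0.9 -3.4] M [-0.25  0.   -0.04] w 0.0283 q [-0.51  0.33  1.6   0.    1.21 -0.56]
shift [  58.6 -166.1   -0.2] turn -0.1476
```

>>> drive_tool:
  steps:
    - [6, -18, 0, -0.015, -1]
    - [12, -36, 0, -0.03, -1]
    - [19, -54, 0, -0.045, -1]
    - [25, -72, 0, -0.06, -1]
    - [31, -88, 0, -0.075, -1]

```text
clock: 6.35
position: [0.566, -0.1285, 0.1641]
ee_rot: [-0.0, 0.998, 0.064, 0.002]
contact_force: [-0.1, -0.1, -3.6]
width: 0.0284
```

```bash
python3 -c "
from go import *
rep(); plan([.5873+.1962*.015,-.037-.9806*.015,.1655],.1975)
"
```

```text
t6.35 pos [ 0.566  -0.1285  0.1641] xang 0.127 z [ 0.003  0.    -1.   ] F [-0.1 -0.1 -3.6] M [-0.29 -0.03  0.03] w 0.0284 q [-0.34  0.33  1.6   0.    1.21 -0.47]
shift [ 33.8 -73.1  -1.3] turn -0.0703
```

>>> drive_tool:
  steps:
    - [8, -18, 0, -0.02, -1]
    - [16, -36, 0, -0.035, -1]
    - [24, -53, 0, -0.05, -1]
    - [30, -65, -1, -0.062, -1]
    - [34, -73, -1, -0.07, -1]

```text
clock: 6.85
position: [0.5905, -0.0501, 0.1649]
ee_rot: [-0.0, 0.995, 0.099, 0.001]
contact_force: [-0.2, -0.1, -3.6]
width: 0.0282
```

```bash
python3 -c "
from go import *
rep(); plan([.5873,-.037,.1655],.1975)
w=snap('wrist','w5');s=snap('side','s5'); a=snap('scene','c5');cv2.imwrite('pics/p5.png',np.hstack([cv2.resize(a[80:240,210:410],None,fx=2,fy=2),cv2.resize(s[120:280,130:330],None,fx=2,fy=2)]))
for n in('tray','tub'):
  for c in('scene','side'):
    r=manip.masks_of(c,n); print(n,c,[(q['conf'],q['location']) for q in r][:2]); 
    if r: np.save(f'm5_{c}_{n}.npy',r[0]['pixels'])
rep()
"
```

```text
t6.85 pos [ 0.5905 -0.0501  0.1649] xang 0.199 z [ 0.002  0.001 -1.   ] F [-0.2 -0.1 -3.6] M [-0.28 -0.08 -0.01] w 0.0282 q [-0.2   0.34  1.57  0.    1.22 -0.4 ]
shift [ -0.6 -13.5  -0.6] turn 0.0018
tray scene [(0.63, [345.3, 168.0])]
tray side [(0.66, [268.4, 177.8])]
tub scene [(0.69, [266.2, 281.3]), (0.62, [400.2, 170.7])]
tub side [(0.89, [207.1, 178.3])]
t7.20 pos [ 0.5903 -0.0525  0.1652] xang 0.196 z [ 0.003  0.    -1.   ] F [ 0.1 -0.2 -2.7] M [-0.23 -0.07  0.02] w 0.0281 q [-0.21  0.34  1.57  0.    1.22 -0.4 ]
```

View pics/p5.png

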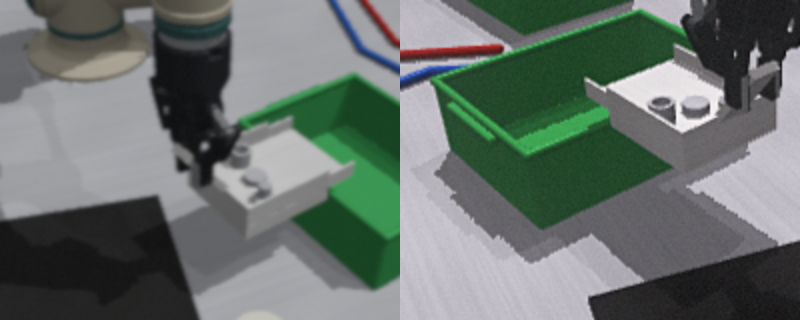

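View pics/w5.png

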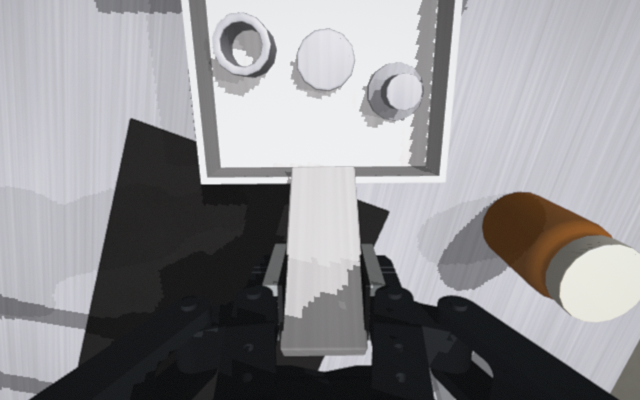

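>>> drive_tool:
  steps:
    - [0, 0, 5, 0, -1]
    - [0, 0, 11, 0, -1]
    - [0, -1, 16, 0, -1]
    - [0, -2, 19, 0, -1]
    - [0, -2, 20, 0, -1]

```text
clock: 7.7
position: [0.5895, -0.0504, 0.1444]
ee_rot: [-0.0, 0.995, 0.098, 0.001]
contact_force: [0.0, -0.1, -3.0]
width: 0.0282
```

```bash
python3 -c "
from go import *
rep(); plan([.5873,-.037,.1415],.1975)
"
```

```text
t7.70 pos [ 0.5895 -0.0504  0.1444] xang 0.196 z [ 0.002  0.001 -1.   ] F [ 0.  -0.1 -3. ] M [-0.25 -0.09 -0.04] w 0.0282 q [-0.2   0.36  1.61  0.    1.18 -0.4 ]
shift [  0.5 -13.5   2.9] turn -0.0013
```

>>> drive_tool:
  steps:
    - [0, 0, 1, 0, -1]
    - [0, 0, 2, 0, -1]
    - [0, 0, 3, 0, -1]

```text
clock: 8.0
position: [0.5897, -0.0505, 0.1416]
ee_rot: [0.0, 0.995, 0.098, 0.001]
contact_force: [0.6, -0.8, -1.5]
width: 0.0283
```

```bash
python3 -c "
from go import *
rep(); plan([.5873,-.037,.1415],.1975)
"
```

```text
t8.00 pos [ 0.5897 -0.0505  0.1416] xang 0.196 z [ 0.002  0.    -1.   ] F [ 0.6 -0.8 -1.5] M [-0.18  0.12  0.09] w 0.0283 q [-0.2   0.36  1.61  0.    1.17 -0.4 ]
shift [  0.3 -13.7   0.1] turn -0.001
```

>>> drive_tool:
  steps:
    - [0, -3, 0, 0, -1]
    - [0, -6, 0, 0, -1]
    - [0, -8, 0, 0, -1]
    - [0, -10, 0, 0, -1]

```text
clock: 8.4
position: [0.5877, -0.0404, 0.1418]
ee_rot: [0.0, 0.995, 0.098, 0.001]
contact_force: [0.6, -1.1, -2.3]
width: 0.0282
```

```bash
python3 -c "
from go import *
rep(); plan([.5873,-.037,.1415],.1975)
"
```

```text
t8.40 pos [ 0.5877 -0.0404  0.1418] xang 0.197 z [ 0.002  0.    -1.   ] F [ 0.6 -1.1 -2.3] M [-0.2  -0.03  0.01] w 0.0282 q [-0.19  0.36  1.62  0.    1.17 -0.38]
shift [ 0.2 -3.4  0.3] turn -0.0009
```

>>> drive_tool:
  steps:
    - [0, -1, 0.5, 0, -1]
    - [0, -2, 0.7, 0, -1]
    - [0, -3, 1, 0, -1]
    - [0, -4, 1, 0, -1]
    - [0, -4, 1, 0, -1]

```text
clock: 8.9
position: [0.5872, -0.0365, 0.1411]
ee_rot: [0.0, 0.995, 0.098, 0.002]
contact_force: [0.0, -2.2, 0.3]
width: 0.0284
```

```bash
python3 -c "
from go import *
rep(); plan([.5873,-.037,.1415],.1975)
"
```

```text
t8.90 pos [ 0.5872 -0.0365  0.1411] xang 0.197 z [ 0.003  0.    -1.   ] F [ 0.  -2.2  0.3] M [-0.1   0.09  0.05] w 0.0284 q [-0.18  0.36  1.62  0.    1.16 -0.38]
shift [-0.   0.5 -0.4] turn -0.001
```

>>> drive_tool:
  steps:
    - [0, -1, 0, 0, -1]
    - [0, -2, 0, 0, -1]
    - [0, -2, 0, 0, -1]

```text
clock: 9.2
position: [0.5869, -0.0346, 0.1412]
ee_rot: [0.0, 0.995, 0.098, 0.002]
contact_force: [0.7, -2.2, -0.7]
width: 0.028
```

```bash
python3 -c "
from go import *
rep(); w=snap('wrist','w6');s=snap('side','s6'); a=snap('scene','c6');cv2.imwrite('pics/p6.png',np.hstack([cv2.resize(a[80:240,210:410],None,fx=2,fy=2),cv2.resize(s[120:280,130:330],None,fx=2,fy=2)]))
"
```

```text
t9.20 pos [ 0.5869 -0.0346  0.1412] xang 0.196 z [ 0.003 -0.    -1.   ] F [ 0.7 -2.2 -0.7] M [-0.17  0.08  0.03] w 0.0280 q [-0.18  0.36  1.62  0.    1.16 -0.37]
```

View pics/p6.png

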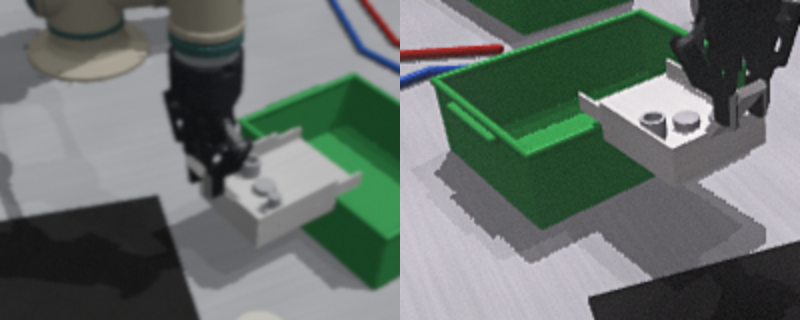

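Continue forward to find the plate contact.

>>> drive_tool:
  steps:
    - [0, -1, 0.5, 0, -1]
    - [0, -2, 0.5, 0, -1]
    - [0, -3, 0.5, 0, -1]
    - [0, -3, 0.5, 0, -1]

```text
clock: 9.75
position: [0.587, -0.0343, 0.1417]
ee_rot: [0.003, 0.995, 0.098, 0.002]
contact_force: [0.1, -9.2, 4.2]
width: 0.0284
```

```bash
python3 -c "
from go import *
rep()"
```

```text
t9.75 pos [ 0.587  -0.0343  0.1417] xang 0.197 z [ 0.005 -0.005 -1.   ] F [ 0.1 -9.2  4.2] M [-1.12  0.21 -0.01] w 0.0284 q [-0.17  0.35  1.62 -0.    1.16 -0.37]
```

```bash
cat > arc.py <<'E'
from go import *
import sys
A=np.array([.587,-.0343,.1415]); f=np.array([-.1962,.9806,0]); u=np.array([0,0,1.])
r=np.array([-156,71.])
def arc(ths,by=2.,bz=0.):
    s,R=st()
    for th in ths:
        t=np.radians(th); c,sn=np.cos(t),np.sin(t)
        Q=lambda v:np.array([v[0]*c+v[1]*sn,-v[0]*sn+v[1]*c])
        d=Q(r)-r+Q([by,bz])
        P=A+(d[0]*f+d[1]*u)/1000
        print(th,(R.T@(P-s['position'])*1000).round(1))
def where():
    s,R=st(); d=(s['position']-A)*1000; v=r+np.array([d@f,d[2]]); 
    F=s['contact_force']; print('radius %.1f (nom %.1f) angle %.1f'%(np.hypot(*v),np.hypot(*r),np.degrees(np.arctan2(r[1],r[0])-np.arctan2(v[1],v[0]))),'Ff %.1f Fz %.1f'%(F@f,F[2]))
if __name__=='__main__':
    rep(); where(); a=[float(x) for x in sys.argv[1:]]; arc(a[2:],a[0],a[1])
E
python3 arc.py 2 -.5 1 3 5 8 11
```

```text
t9.75 pos [ 0.587  -0.0343  0.1417] xang 0.197 z [ 0.005 -0.005 -1.   ] F [ 0.1 -9.2  4.2] M [-1.12  0.21 -0.01] w 0.0284 q [-0.17  0.35  1.62 -0.    1.16 -0.37]
radius 171.5 (nom 171.4) angle 0.1 Ff -9.1 Fz 4.2
1.0 [ 0.1 -3.2 -2. ]
3.0 [ 0.1 -5.9 -7.3]
5.0 [  0.1  -8.7 -12.5]
8.0 [  0.1 -13.2 -20.2]
11.0 [  0.1 -18.1 -27.5]
```

>>> drive_tool:
  steps:
    - [0, -3, -2, 0, -1]
    - [0, -6, -7, 0, -1]
    - [0, -9, -12.5, 0, -1]
    - [0, -13, -20, 0, -1]
    - [0, -18, -27.5, 0, -1]
  squeeze: 45

```text
clock: 10.25
position: [0.5829, -0.0177, 0.1684]
ee_rot: [0.004, 0.995, 0.098, 0.001]
contact_force: [2.2, -5.5, -3.5]
width: 0.0279
```

```bash
python3 arc.py 2 -.5 14 17 20 23 26; python3 -c "
from go import *
w=snap('wrist','w7');s=snap('side','s7'); a=snap('scene','c7');cv2.imwrite('pics/p7.png',np.hstack([cv2.resize(a[80:240,210:410],None,fx=2,fy=2),cv2.resize(s[120:280,130:330],None,fx=2,fy=2)]))
"
```

```text
t10.25 pos [ 0.5829 -0.0177  0.1684] xang 0.197 z [ 0.004 -0.008 -1.   ] F [ 2.2 -5.5 -3.5] M [-1.67 -0.41 -0.27] w 0.0279 q [-0.15  0.33  1.59 -0.01  1.22 -0.34]
radius 169.9 (nom 171.4) angle 10.7 Ff -5.8 Fz -3.5
14.0 [ 0.8 -6.5 -7.8]
17.0 [  0.8 -12.1 -14.7]
20.0 [  0.8 -18.1 -21.2]
23.0 [  0.8 -24.5 -27.4]
26.0 [  0.8 -31.1 -33.3]
```

View pics/p7.png

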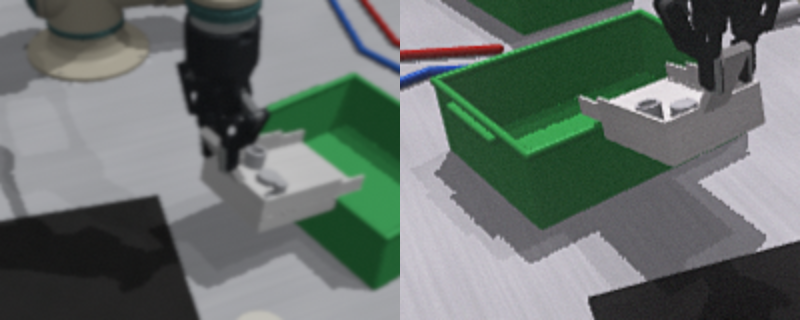

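View pics/w7.png

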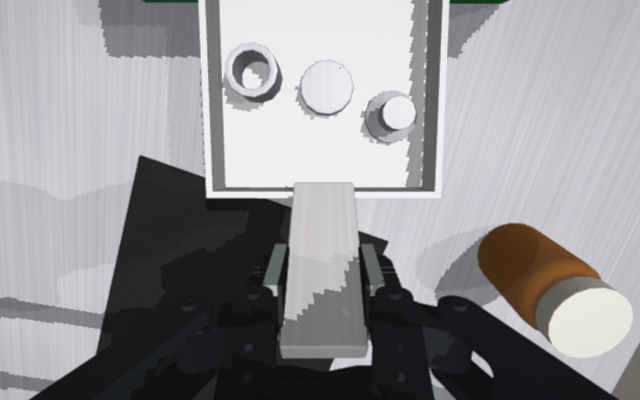

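>>> drive_tool:
  steps:
    - [1, -6.5, -8, 0, -1]
    - [1, -12, -14.5, 0, -1]
    - [1, -18, -21, 0, -1]
    - [1, -24.5, -27.5, 0, -1]
    - [1, -31, -33, 0, -1]

```text
clock: 10.9
position: [0.5778, 0.0145, 0.2027]
ee_rot: [0.004, 0.995, 0.099, 0.002]
contact_force: [0.8, -3.8, -4.2]
width: 0.0285
```

```bash
python3 arc.py 2 -.5 29 32 35 38 41; python3 -c "
from go import *
w=snap('wrist','w8');s=snap('side','s8'); a=snap('scene','c8');cv2.imwrite('pics/p8.png',np.hstack([cv2.resize(a[80:240,210:410],None,fx=2,fy=2),cv2.resize(s[120:280,130:330],None,fx=2,fy=2)]))
"
```

```text
t10.90 pos [0.5778 0.0145 0.2027] xang 0.199 z [ 0.005 -0.007 -1.   ] F [ 0.8 -3.8 -4.2] M [-1.58 -0.39  0.18] w 0.0285 q [-0.09  0.29  1.55 -0.01  1.29 -0.29]
radius 169.7 (nom 171.4) angle 26.7 Ff -3.9 Fz -4.2
29.0 [-0.6 -5.8 -4.2]
32.0 [ -0.5 -13.1  -9.3]
35.0 [ -0.5 -20.5 -14. ]
38.0 [ -0.5 -28.3 -18.4]
41.0 [ -0.5 -36.2 -22.3]
```

View pics/p8.png

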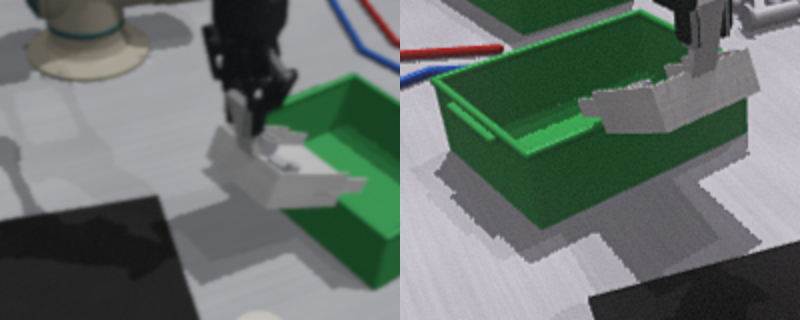

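View pics/w8.png

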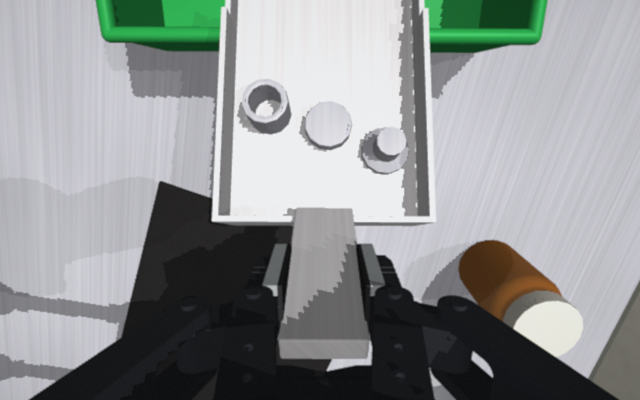

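>>> drive_tool:
  steps:
    - [-0.5, -6, -4, 0, -1]
    - [-0.5, -13, -9.5, 0, -1]
    - [-0.5, -20.5, -14, 0, -1]
    - [-0.5, -28, -18.5, 0, -1]
    - [-0.5, -36, -22.5, 0, -1]

```text
clock: 11.55
position: [0.5702, 0.0502, 0.2256]
ee_rot: [0.004, 0.995, 0.1, 0.003]
contact_force: [-0.2, -3.8, -2.1]
width: 0.0282
```

```bash
python3 arc.py 2 -.5 44 47 50 53 56; python3 -c "
from go import *
w=snap('wrist','w9')
"
```

```text
t11.55 pos [0.5702 0.0502 0.2256] xang 0.200 z [ 0.006 -0.007 -1.   ] F [-0.2 -3.8 -2.1] M [-1.43 -0.45 -0.16] w 0.0282 q [-0.03  0.27  1.52 -0.01  1.34 -0.23]
radius 170.1 (nom 171.4) angle 41.3 Ff -3.7 Fz -2.1
44.0 [-0.1 -8.  -2.7]
47.0 [ -0.  -16.3  -5.8]
50.0 [  0.  -24.8  -8.4]
53.0 [  0.  -33.3 -10.6]
56.0 [  0.1 -42.  -12.4]
```

View pics/w9.png

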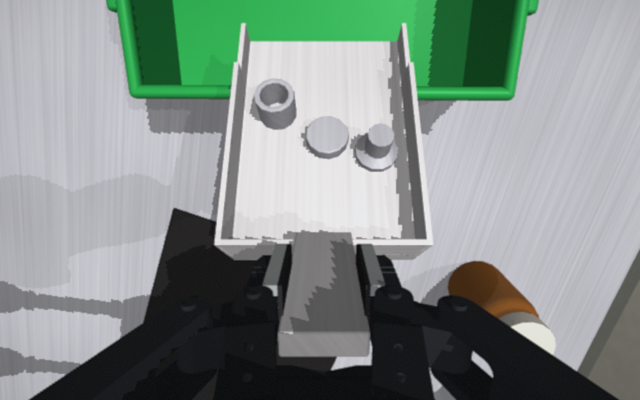

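>>> drive_tool:
  steps:
    - [0, -8, -2.5, 0, -1]
    - [0, -16, -6, 0, -1]
    - [0, -25, -8.5, 0, -1]
    - [0, -33, -10.5, 0, -1]
    - [0, -42, -12.5, 0, -1]

```text
clock: 12.1
position: [0.5617, 0.0935, 0.2391]
ee_rot: [0.003, 0.995, 0.1, 0.004]
contact_force: [1.7, -5.7, 0.4]
width: 0.0281
```

```bash
python3 arc.py 2 -.5 59 62 65 68 71; python3 -c "
from go import *
w=snap('wrist','w10')
"
```

```text
t12.10 pos [0.5617 0.0935 0.2391] xang 0.200 z [ 0.008 -0.005 -1.   ] F [ 1.7 -5.7  0.4] M [-1.91 -0.55 -0.23] w 0.0281 q [ 0.05  0.26  1.51 -0.01  1.37 -0.15]
radius 170.6 (nom 171.4) angle 56.9 Ff -6.0 Fz 0.4
59.0 [-0.2 -6.8  0.3]
62.0 [ -0.2 -15.7  -0.5]
65.0 [ -0.1 -24.5  -0.9]
68.0 [ -0.1 -33.4  -0.8]
71.0 [ -0.1 -42.2  -0.2]
```

View pics/w10.png

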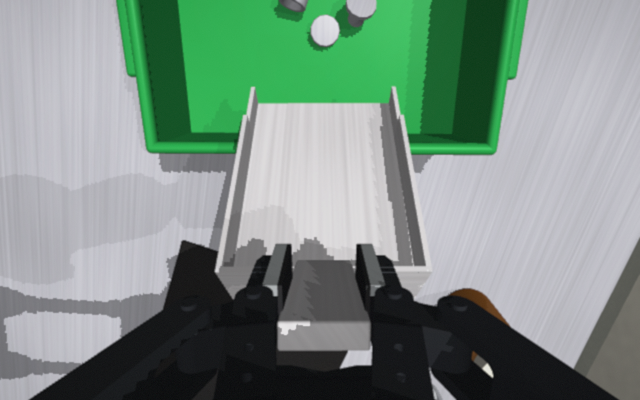

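>>> drive_tool:
  steps:
    - [0, -7, 0, 0, -1]
    - [0, -16, -0.5, 0, -1]
    - [0, -24.5, -1, 0, -1]
    - [0, -33, -1, 0, -1]
    - [0, -42, 0, 0, -1]

```text
clock: 12.65
position: [0.5531, 0.1365, 0.2403]
ee_rot: [0.002, 0.995, 0.101, 0.004]
contact_force: [2.0, -5.2, 3.6]
width: 0.0279
```

```bash
python3 arc.py 1 -2 71 70 68 65 62; python3 -c "
from go import *
w=snap('wrist','w11');s=snap('side','s11'); a=snap('scene','c11');cv2.imwrite('pics/p11.png',np.hstack([cv2.resize(a[60:240,210:460],None,fx=1.6,fy=1.6),cv2.resize(s[90:270,100:350],None,fx=1.6,fy=1.6)]))
"
```

```text
t12.65 pos [0.5531 0.1365 0.2403] xang 0.201 z [ 0.009 -0.004 -1.   ] F [ 2.  -5.2  3.6] M [-1.5  -0.84  0.05] w 0.0279 q [ 0.12  0.26  1.51 -0.01  1.37 -0.08]
radius 170.7 (nom 171.4) angle 71.6 Ff -5.5 Fz 3.6
71.0 [-0.3  3.4  0.8]
70.0 [-0.3  6.3  0.5]
68.0 [-0.3 12.2  0.3]
65.0 [-0.4 21.1  0.2]
62.0 [-0.4 30.   0.7]
```

View pics/p11.png

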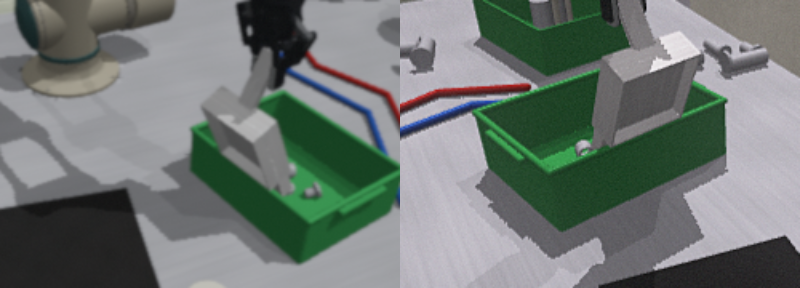

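View pics/w11.png

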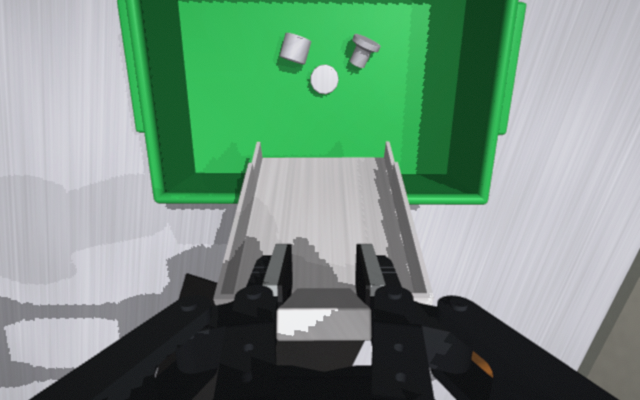

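>>> drive_tool:
  steps:
    - [0, 0, 0, 0, -1]
    - [0, 5, 0.5, 0, -1]
    - [0, 11, 0.5, 0, -1]
    - [0, 19, 0.5, 0, -1]
    - [0, 27, 0.5, 0, -1]
  squeeze: 30

```text
clock: 13.3
position: [0.5567, 0.1133, 0.2382]
ee_rot: [-0.002, 0.995, 0.1, 0.002]
contact_force: [-1.1, 5.4, -3.0]
width: 0.0285
```

```bash
python3 arc.py 1.5 -2.5 60 57 54 51 48; python3 -c "
from go import *
w=snap('wrist','w12')
"
```

```text
t13.30 pos [0.5567 0.1133 0.2382] xang 0.201 z [ 0.004  0.005 -1.   ] F [-1.1  5.4 -3. ] M [ 1.74  0.31 -0.21] w 0.0285 q [ 0.08  0.26  1.51  0.    1.37 -0.13]
radius 167.8 (nom 171.4) angle 63.7 Ff 5.6 Fz -3.0
60.0 [ 0.7 12.6 -0.4]
57.0 [ 0.7 21.4  0.8]
54.0 [ 0.6 30.1  2.4]
51.0 [ 0.6 38.7  4.4]
48.0 [ 0.6 47.2  6.9]
```

View pics/w12.png

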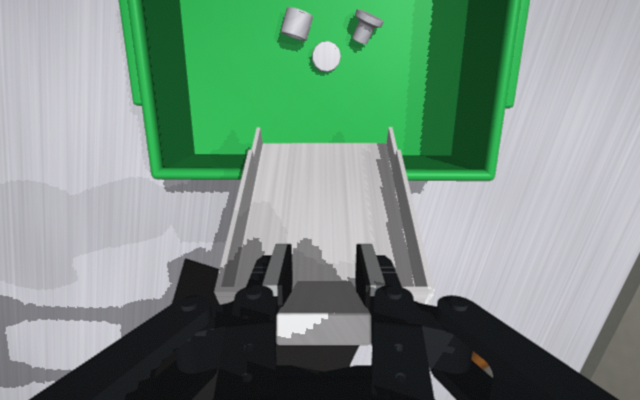

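>>> drive_tool:
  steps:
    - [0.5, 6, 0.5, 0, -1]
    - [0.5, 14, 1, 0, -1]
    - [0.5, 22, 1.5, 0, -1]
    - [0.5, 30, 3, 0, -1]
    - [0.5, 38, 5, 0, -1]

```text
clock: 13.85
position: [0.5641, 0.0767, 0.2324]
ee_rot: [-0.004, 0.995, 0.1, 0.001]
contact_force: [-2.1, 9.2, 1.3]
width: 0.0284
```

```bash
python3 arc.py 2 -2.5 48 45 42 39 36; python3 -c "
from go import *
w=snap('wrist','w13');s=snap('side','s13'); a=snap('scene','c13');cv2.imwrite('pics/p13.png',np.hstack([cv2.resize(a[60:240,210:460],None,fx=1.6,fy=1.6),cv2.resize(s[90:270,100:350],None,fx=1.6,fy=1.6)]))
"
```

```text
t13.85 pos [0.5641 0.0767 0.2324] xang 0.200 z [ 0.001  0.009 -1.   ] F [-2.1  9.2  1.3] M [ 0.87 -0.03  0.03] w 0.0284 q [ 0.01  0.27  1.52  0.01  1.36 -0.19]
radius 167.5 (nom 171.4) angle 50.8 Ff 9.4 Fz 1.3
48.0 [0.6 9.5 1.6]
45.0 [ 0.6 17.9  4.5]
42.0 [ 0.6 26.   7.8]
39.0 [ 0.6 34.  11.5]
36.0 [ 0.5 41.8 15.7]
```

View pics/w13.png

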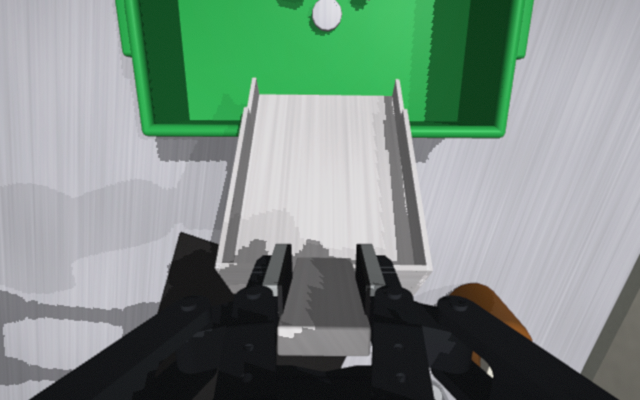

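View pics/p13.png

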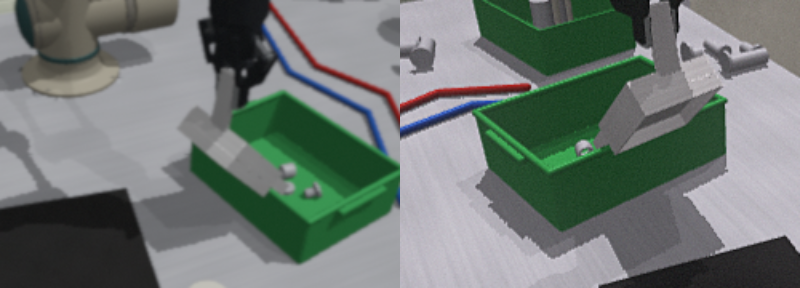

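```bash
cat > tp.py <<'E'
from go import *
from scipy.optimize import least_squares
import sys
K,Rc,tc=cal('wrist'); s,R=st(); p=s['position']
# camera in tool: X_c = Rc X_w + tc ; X_w = R X_t + p
Rct=Rc@R; tct=Rc@p+tc
MOD=np.array([[-58,95,38],[58,95,38],[-55,95,21],[55,95,21],[-58,-65,45],[58,-65,45]])/1000.
rim=np.array([.5566,.1165,.09]); f=np.array([-.1962,.9806,0]);e=np.array([.9806,.1962,0])
def pose(px,tcp,ang=.2,idx=range(6),name=''):
    # tool frame -> level frame: x=e, y=f, z=up  : tool (x, -y, -z)
    px=np.array(px,float); idx=list(idx)
    def res(v):
        t=v[0]; c,sn=np.cos(t),np.sin(t); m=MOD[idx]
        g=np.stack([m[:,0]+v[1], m[:,1]*c+m[:,2]*sn+v[2], -m[:,1]*sn+m[:,2]*c+v[3]],1)
        tl=g*[1,-1,-1]; q=(Rct@tl.T).T+tct; q=q@K.T
        return (q[:,:2]/q[:,2:]-px).ravel()
    b=least_squares(res,[.8,0,.05,-.05]); t,_,y,z=b.x; c,sn=np.cos(t),np.sin(t)
    stp=np.array([.055*c+.018*sn+y,-.055*sn+.018*c+z]); 
    w=np.array(tcp)+stp[0]*f+stp[1]*np.array([0,0,1])
    bead=[(w-rim)@f,w[2]-.09]
    # bead in tray coords relative step
    bt=np.array([-bead[0]*c+bead[1]*sn, -bead[0]*sn-bead[1]*c])
    g=np.array([(-.0954)*c+.0841*sn+y,.0954*sn+.0841*c+z])
    print(name,'theta %.1f'%np.degrees(t),'step rel rim mm',np.round(np.array(bead)*1000,1),'bead in tray rel step',np.round(bt*1000,1),'handle pt rel tcp',np.round(g*1000,1),'rms %.1f'%np.sqrt(np.mean(b.fun**2)))
E
python3 - <<'E'
from tp import *
pose([(252,88),(394,88),(248,103),(394,103),(218,270),(431,270)],[.5617,.0935,.2391],name='w10')
pose([(259,143),(388,143),(259,157),(386,157),(216,297),(430,297)],[.5531,.1365,.2403],name='w11')
pose([(258,129),(392,129),(258,143),(392,143),(216,291),(430,291)],[.5567,.1133,.2382],name='w12')
pose([(253,79),(397,80),(256,95),(395,96),(217,268),(432,268)],[.5641,.0767,.2324],name='w13')
E
```

```text
w10 theta 50.9 step rel rim mm [12.7 11.2] bead in tray rel step [  0.8 -16.9] handle pt rel tcp [-7.3 20.6] rms 3.6
w11 theta 64.5 step rel rim mm [15.2  6.2] bead in tray rel step [ -0.9 -16.4] handle pt rel tcp [-10.3  20.1] rms 1.7
w12 theta 60.8 step rel rim mm [3.  6.2] bead in tray rel step [ 4.  -5.7] handle pt rel tcp [-9.6 21.6] rms 2.7
w13 theta 48.9 step rel rim mm [0.9 6.2] bead in tray rel step [ 4.1 -4.8] handle pt rel tcp [-7.7 20.6] rms 1.7
```

>>> drive_tool:
  steps:
    - [0.5, 7, 1, 0, -1]
    - [0.5, 14, 3.5, 0, -1]
    - [0.5, 22, 6.5, 0, -1]
    - [0.5, 30, 10, 0, -1]
    - [0.5, 37, 14, 0, -1]

```text
clock: 14.5
position: [0.5726, 0.0384, 0.2183]
ee_rot: [-0.002, 0.995, 0.1, 0.001]
contact_force: [-1.5, 4.6, 4.4]
width: 0.0283
```

```bash
python3 arc.py 2 -2.5 35 32 29 26 23; python3 -c "
from go import *
w=snap('wrist','w14')
"
```

```text
t14.50 pos [0.5726 0.0384 0.2183] xang 0.200 z [ 0.002  0.005 -1.   ] F [-1.5  4.6  4.4] M [2.1  0.56 0.08] w 0.0283 q [-0.06  0.28  1.53  0.01  1.33 -0.26]
radius 169.0 (nom 171.4) angle 36.5 Ff 4.8 Fz 4.4
35.0 [-0.2  5.   3.3]
32.0 [-0.2 12.5  8. ]
29.0 [-0.2 19.7 13.1]
26.0 [-0.3 26.6 18.6]
23.0 [-0.3 33.2 24.4]
```

View pics/w14.png

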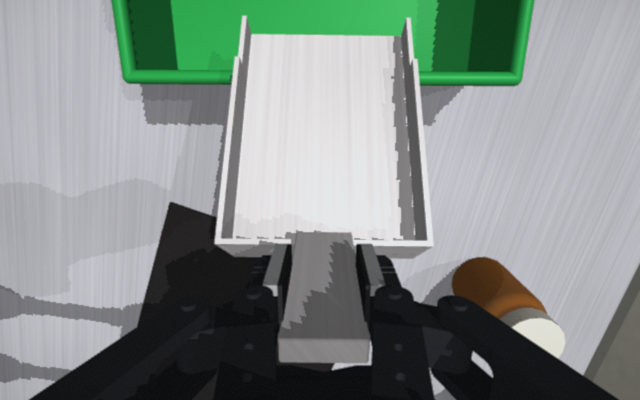

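>>> drive_tool:
  steps:
    - [0, 5, 3.5, 0, -1]
    - [0, 12, 8, 0, -1]
    - [0, 19, 13, 0, -1]
    - [0, 26, 18.5, 0, -1]
    - [0, 32.5, 24.5, 0, -1]

```text
clock: 15.05
position: [0.5799, 0.0052, 0.193]
ee_rot: [-0.002, 0.995, 0.099, 0.002]
contact_force: [0.1, 4.0, 3.1]
width: 0.028
```

```bash
python3 arc.py 2 -2.5 20 17 14 11 8; python3 -c "
from go import *
w=snap('wrist','w15')
"; python3 -c "
from tp import *
pose([(244,18),(409,20),(247,36),(405,37),(217,244),(433,244)],[.5726,.0384,.2183],name='w14')"
```

```text
t15.05 pos [0.5799 0.0052 0.193 ] xang 0.199 z [ 0.003  0.004 -1.   ] F [0.1 4.  3.1] M [ 1.73  0.06 -0.15] w 0.0280 q [-0.11  0.3   1.56  0.    1.27 -0.31]
radius 168.6 (nom 171.4) angle 22.1 Ff 3.9 Fz 3.1
20.0 [-0.8  5.4  5.4]
17.0 [-0.8 11.4 11.9]
14.0 [-0.8 17.  18.7]
11.0 [-0.9 22.3 25.8]
8.0 [-0.9 27.2 33.1]
w14 theta 35.1 step rel rim mm [-1.7  6.3] bead in tray rel step [ 5.  -4.2] handle pt rel tcp [-7.  18.6] rms 2.2
```

View pics/w15.png

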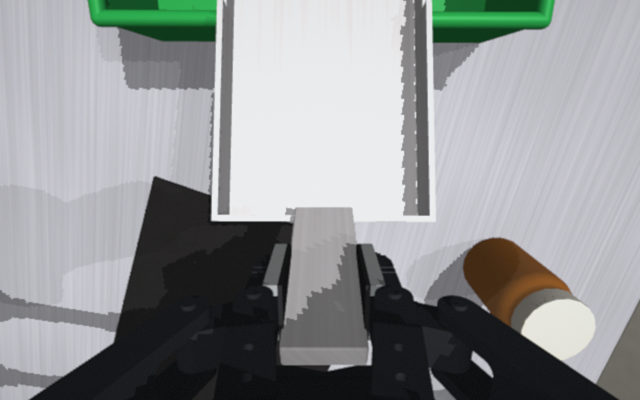

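>>> drive_tool:
  steps:
    - [-1, 5.5, 5.5, 0, -1]
    - [-1, 11, 12, 0, -1]
    - [-1, 17, 18.5, 0, -1]
    - [-1, 22, 26, 0, -1]
    - [-1, 27, 33, 0, -1]

```text
clock: 15.6
position: [0.5846, -0.0228, 0.1585]
ee_rot: [-0.002, 0.995, 0.099, 0.002]
contact_force: [0.5, 3.0, 4.4]
width: 0.0283
```

```bash
python3 arc.py 2 -2.5 5 2 0 -2; python3 -c "
from go import *
w=snap('wrist','w16')
"
```

```text
t15.60 pos [ 0.5846 -0.0228  0.1585] xang 0.198 z [ 0.003  0.004 -1.   ] F [0.5 3.  4.4] M [ 1.69  0.01 -0.21] w 0.0283 q [-0.16  0.34  1.6   0.    1.2  -0.36]
radius 169.0 (nom 171.4) angle 6.9 Ff 2.9 Fz 4.4
5.0 [0.1 3.2 6.3]
2.0 [ 0.   7.3 14.1]
0.0 [ 0.   9.8 19.4]
-2.0 [-0.  12.1 24.8]
```

View pics/w16.png

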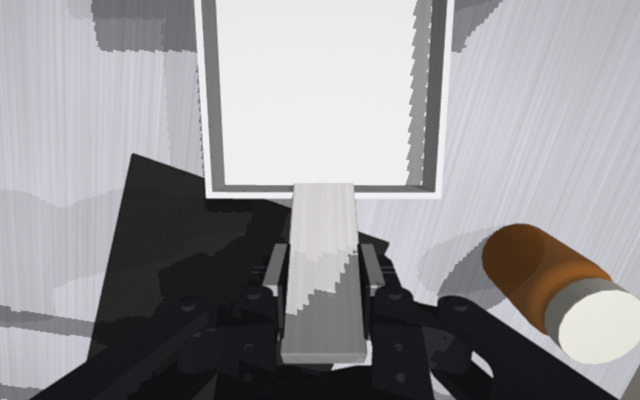

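>>> drive_tool:
  steps:
    - [0, 3, 6, 0, -1]
    - [0, 6, 12, 0, -1]
    - [0, 9, 17, 0, -1]
    - [0, 11, 22, 0, -1]
    - [0, 12, 24, 0, -1]

```text
clock: 16.15
position: [0.5866, -0.0356, 0.1328]
ee_rot: [-0.001, 0.995, 0.099, 0.001]
contact_force: [0.2, 0.5, 4.7]
width: 0.0281
```

```bash
python3 arc.py 2 -2.5 0 -2; python3 -c "
from go import *
w=snap('wrist','w17');s=snap('side','s17'); a=snap('scene','c17');cv2.imwrite('pics/p17.png',np.hstack([cv2.resize(a[60:240,210:460],None,fx=1.6,fy=1.6),cv2.resize(s[90:270,100:350],None,fx=1.6,fy=1.6)]))
"
```

```text
t16.15 pos [ 0.5866 -0.0356  0.1328] xang 0.197 z [ 0.001  0.003 -1.   ] F [0.2 0.5 4.7] M [ 1.06 -0.07 -0.28] w 0.0281 q [-0.18  0.36  1.63  0.    1.15 -0.38]
radius 169.1 (nom 171.4) angle -2.8 Ff 0.5 Fz 4.7
0.0 [ 0.7 -3.2 -6.1]
-2.0 [ 0.7 -0.9 -0.7]
```

View pics/w17.png

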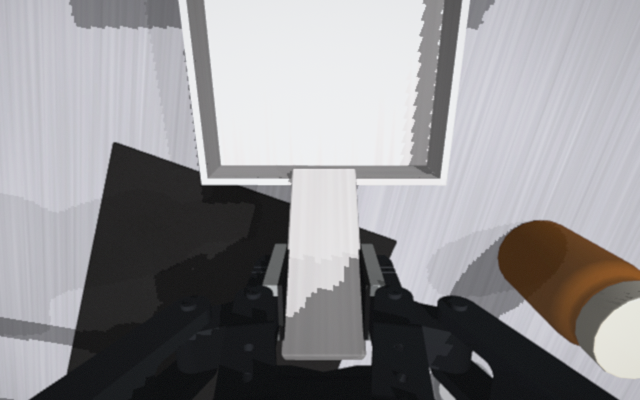

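View pics/p17.png

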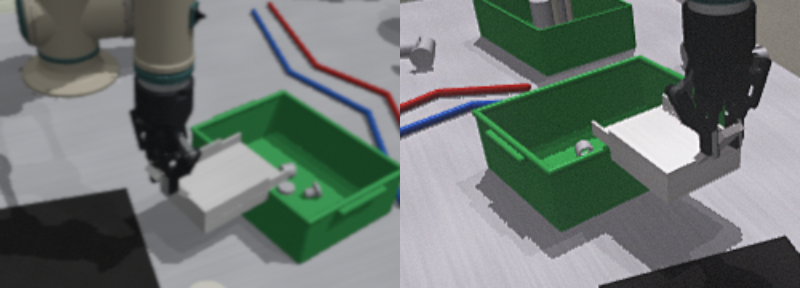

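>>> drive_tool:
  steps:
    - [0, 0, 0, 0, -1]
    - [0, 0, 0, 0, -1]
    - [0, 1, -5, 0, -1]
    - [0, 2, -14, 0, -1]
    - [0, 3, -24, 0, -1]
  squeeze: 110

```text
clock: 16.8
position: [0.5861, -0.0389, 0.1572]
ee_rot: [-0.001, 0.995, 0.099, -0.001]
contact_force: [0.7, -0.0, -2.4]
width: 0.0283
```

```bash
python3 -c "
from go import *
rep(); plan([.521,-.288,.156],-.017)
w=snap('wrist','w18')"
```

```text
t16.80 pos [ 0.5861 -0.0389  0.1572] xang 0.199 z [-0.002  0.002 -1.   ] F [ 0.7 -0.  -2.4] M [-0.2  -0.05 -0.01] w 0.0283 q [-0.19  0.34  1.59  0.    1.2  -0.38]
shift [-113.   231.3    0.9] turn 0.2156
```

View pics/w18.png

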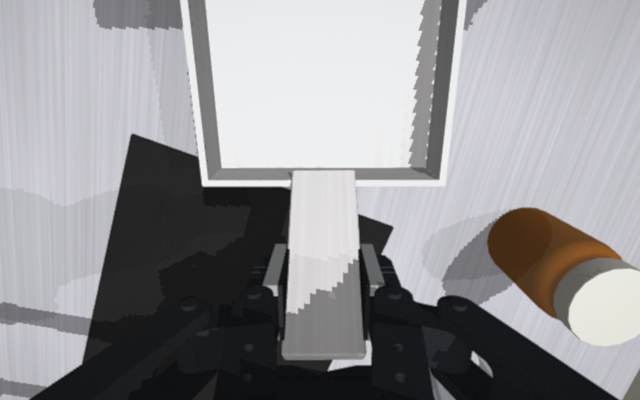

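>>> drive_tool:
  steps:
    - [-5, 10, -2, 0.01, -1]
    - [-15, 30, -4, 0.03, -1]
    - [-28, 56, -4, 0.05, -1]
    - [-42, 84, -4, 0.075, -1]
    - [-56, 112, -4, 0.1, -1]

```text
clock: 17.35
position: [0.5538, -0.1619, 0.1632]
ee_rot: [-0.0, 0.999, 0.049, 0.001]
contact_force: [0.5, 0.3, -2.8]
width: 0.0278
```

```bash
python3 -c "
from go import *
rep(); plan([.521,-.288,.15],-.017)"
```

```text
t17.35 pos [ 0.5538 -0.1619  0.1632] xang 0.098 z [ 0.002  0.    -1.   ] F [ 0.5  0.3 -2.8] M [-0.19 -0.05 -0.03] w 0.0278 q [-0.41  0.32  1.61  0.    1.21 -0.5 ]
shift [-45.  122.3  13.1] turn 0.1146
```

>>> drive_tool:
  steps:
    - [-10, 28, 2, 0.025, -1]
    - [-21, 56, 5, 0.05, -1]
    - [-31, 84, 8, 0.08, -1]
    - [-40, 108, 11, 0.1, -1]
    - [-45, 122, 13, 0.115, -1]

```text
clock: 17.85
position: [0.5196, -0.2903, 0.1498]
ee_rot: [0.0, 1.0, -0.01, 0.001]
contact_force: [0.1, 1.2, -2.9]
width: 0.0282
```

```bash
python3 -c "
from go import *
rep(); plan([.521,-.288,.068],-.017)"
```

```text
t17.85 pos [ 0.5196 -0.2903  0.1498] xang -0.020 z [ 0.001 -0.001 -1.   ] F [ 0.1  1.2 -2.9] M [-0.17  0.07 -0.  ] w 0.0282 q [-0.63  0.36  1.59 -0.    1.19 -0.61]
shift [ 1.3 -2.4 81.8] turn -0.0031
```

>>> drive_tool:
  steps:
    - [1, -2, 15, 0, -1]
    - [1, -2, 35, 0, -1]
    - [1, -2, 55, 0, -1]
    - [1, -2, 72, 0, -1]
    - [1, -2, 80, 0, -1]

```text
clock: 18.35
position: [0.5194, -0.2883, 0.0687]
ee_rot: [0.0, 1.0, -0.01, -0.001]
contact_force: [-10.5, -7.4, 29.1]
width: 0.0279
```

```bash
python3 -c "
from go import *
rep(); a=snap('scene','c19');s=snap('side','s19');cv2.imwrite('pics/p19.png',np.hstack([cv2.resize(a[130:290,150:350],None,fx=2,fy=2),cv2.resize(s[210:370,220:420],None,fx=2,fy=2)]))"
```

```text
t18.35 pos [ 0.5194 -0.2883  0.0687] xang -0.020 z [-0.002 -0.    -1.   ] F [-10.5  -7.4  29.1] M [-0.61  1.76 -0.01] w 0.0279 q [-0.62  0.44  1.69 -0.    1.01 -0.6 ]
```

View pics/p19.png

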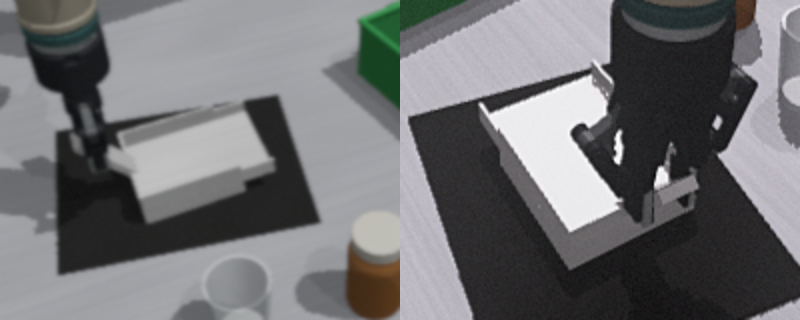

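>>> drive_tool:
  steps:
    - [0, 0, -2, 0, -1]
    - [0, 0, -3, 0, -1]
    - [0, 0, -3, 0, -1]
  squeeze: 20

```text
clock: 18.75
position: [0.5207, -0.2886, 0.0733]
ee_rot: [0.001, 1.0, -0.01, 0.001]
contact_force: [0.3, 0.3, -1.8]
width: 0.0284
```

```bash
python3 -c "
from go import *
rep(); snap('wrist','w20')"
```

```text
t18.75 pos [ 0.5207 -0.2886  0.0733] xang -0.020 z [ 0.001 -0.001 -1.   ] F [ 0.3  0.3 -1.8] M [-0.19  0.03  0.03] w 0.0284 q [-0.62  0.43  1.69 -0.    1.02 -0.6 ]
```

View pics/w20.png

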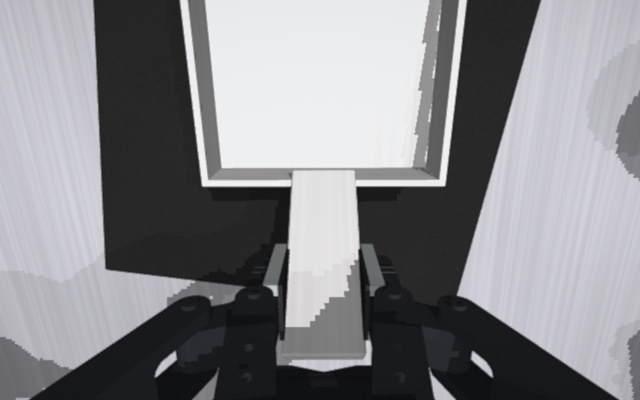

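>>> drive_tool:
  steps:
    - [0, 0, 1.5, 0, -1]
    - [0, 0, 2.5, 0, -1]
    - [0, 0, 3.5, 0, -1]
    - [0, 0, 3.5, 0, -1]

```text
clock: 19.2
position: [0.5204, -0.2884, 0.0694]
ee_rot: [0.0, 1.0, -0.01, 0.0]
contact_force: [-0.2, 0.8, -2.2]
width: 0.0283
```

```bash
python3 -c "
from go import *
rep()"
```

```text
t19.20 pos [ 0.5204 -0.2884  0.0694] xang -0.020 z [ 0.    -0.001 -1.   ] F [-0.2  0.8 -2.2] M [-0.17 -0.    0.03] w 0.0283 q [-0.62  0.43  1.69 -0.    1.01 -0.6 ]
```

>>> drive_tool:
  steps:
    - [0, 0, 1, 0, -1]
    - [0, 0, 2, 0, -1]
    - [0, 0, 2, 0, -1]

```text
clock: 19.5
position: [0.5206, -0.2889, 0.069]
ee_rot: [0.001, 1.0, -0.01, 0.001]
contact_force: [-2.0, -0.5, 6.1]
width: 0.0282
```

```bash
python3 -c "
from go import *
rep()"
```

```text
t19.50 pos [ 0.5206 -0.2889  0.069 ] xang -0.020 z [ 0.001 -0.002 -1.   ] F [-2.  -0.5  6.1] M [ 0.07  0.48 -0.01] w 0.0282 q [-0.62  0.44  1.69 -0.    1.01 -0.6 ]
```

In contact. Open.

>>> drive_tool:
  steps:
    - [0, 0, 0, 0, -0.1]
    - [0, 0, 0, 0, 0.2]
    - [0, 0, 0, 0, 0.3]
    - [0, 0, 0, 0, 0.3]
    - [0, 0, 0, 0, 0.3]

```text
clock: 20.0
position: [0.5206, -0.2888, 0.0688]
ee_rot: [0.001, 1.0, -0.01, 0.0]
contact_force: [-0.8, 0.0, 0.3]
width: 0.0555
```

```bash
python3 -c "
from go import *
rep(); snap('wrist','w21')"
```

```text
t20.00 pos [ 0.5206 -0.2888  0.0688] xang -0.020 z [ 0.001 -0.002 -1.   ] F [-0.8  0.   0.3] M [-0.   -0.    0.01] w 0.0555 q [-0.62  0.44  1.69 -0.    1.01 -0.6 ]
```

View pics/w21.png

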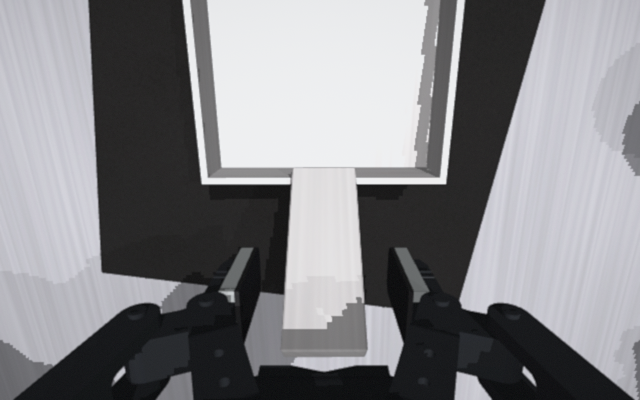

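Released; retreat straight up.

>>> drive_tool:
  steps:
    - [0, 0, -15, 0, 0.3]
    - [0, 0, -45, 0, 0.3]
    - [0, 0, -90, 0, 0.3]
    - [0, 0, -130, 0, 0.3]
    - [0, 0, -150, 0, 0.3]

```text
clock: 20.55
position: [0.5218, -0.2895, 0.2229]
ee_rot: [0.003, 1.0, -0.01, 0.003]
contact_force: [-0.0, 0.3, 0.2]
width: 0.0556
```

>>> drive_tool:
  steps:
    - [0, 60, 0, 0, 0.3]
    - [0, 60, 0, 0, 0.3]
    - [0, 60, 0, 0, 0.3]
    - [0, 60, 0, 0, 0.3]

```text
clock: 20.95
position: [0.5201, -0.3486, 0.2223]
ee_rot: [0.001, 1.0, -0.01, 0.002]
contact_force: [0.2, 0.4, -0.9]
width: 0.0554
```

```bash
python3 - <<'E'
from dofit import *
from go import rep
rep(); a=snap('scene','c22');b=snap('side','s22');snap('wrist','w22')
m={}
for n in('tray','mat','jar','beaker','cap','sleeve','ferrule'):
  for c in('scene','side'):
    r=manip.masks_of(c,n); print(n,c,[(round(q['conf'],2),np.round(q['location']).tolist()) for q in r][:2])
    if n=='tray' and r: m[c]=r[0]['pixels']
    for q in r[:1]:
        if n in('cap','sleeve','ferrule'): print(onz(c,q['location'],.012).round(3))
for c in m: print(c,fit('tray',[.521,-.19,0],{c:m[c]},.004))
E
```

```text
t20.95 pos [ 0.5201 -0.3486  0.2223] xang -0.020 z [ 0.005 -0.003 -1.   ] F [ 0.2  0.4 -0.9] M [ 0.02 -0.01  0.  ] w 0.0554 q [-0.7   0.35  1.41  0.    1.37 -0.68]
tray scene [(0.97, [243.0, 210.0])]
tray side [(0.68, [313.0, 294.0])]
mat scene [(0.61, [219.0, 233.0])]
mat side [(0.7, [315.0, 343.0])]
jar scene [(0.8, [340.0, 261.0]), (0.18, [241.0, 209.0])]
jar side [(0.46, [392.0, 216.0])]
beaker scene [(0.57, [267.0, 281.0])]
beaker side [(0.64, [433.0, 244.0])]
cap scene [(0.21, [243.0, 209.0])]
[ 0.502 -0.187  0.012]
cap side []
sleeve scene [(0.33, [240.0, 207.0])]
[ 0.494 -0.191  0.012]
sleeve side [(0.21, [316.0, 297.0])]
[ 0.523 -0.19   0.012]
ferrule scene [(0.49, [406.0, 181.0])]
[0.577 0.251 0.012]
ferrule side [(0.5, [392.0, 216.0])]
[ 0.784 -0.079  0.012]
scene (array([ 0.52384994, -0.19379855, -0.00985905]), np.float64(0.04098299799539684))
side (array([ 0.52253443, -0.19358697, -0.0245474 ]), np.float64(0.03263174428649962))
```

View pics/c22.png

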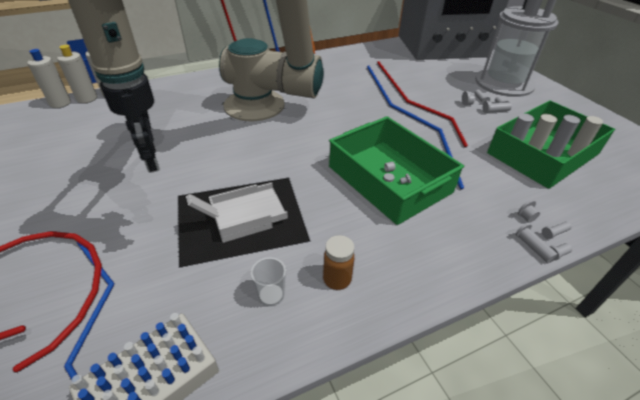

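View pics/s22.png

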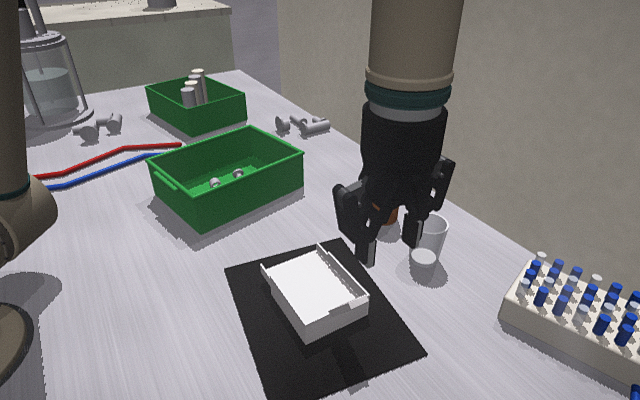

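```bash
python3 -c "
from rig import manip
print(manip.sign_off())"
```

```text
the job is handed in; nothing more can be done
None
```

I tipped all three fittings into the tub and set the empty tray back on the mat, released. The job is handed in at about 21 s of the 72 s allowed.

**Grip:** The moves could not tilt the tool, so I gripped the tab by its two side edges with the tool pointing down. The task had asked for the front and rear faces. I used 100–120 N to carry the tray and 30–45 N while it turned between the pads about the rim.

**Tilt:** I swung it over in steps. A fit to the wrist picture put the steepest tilt at about 64° (to within about 3°). My arm path alone said about 71°.

**Step on the rim:**
- On the way over, the tray rode up. The gap between the spout underside and the bead reached about 12 mm, putting the step about 15 mm across and 6 mm above the bead axis in the steepest picture. That is inside the 20 mm limit, but I only checked it in two pictures on the way over, near 51° and 64°.
- On the way back the step was fully seated in the pictures I fitted, and the tray was level before it left the rim.

**Forces:** The highest reading I saw at the rim was about 10 N on the wrist. Setting the tray down on the mat briefly pushed with about 29–32 N.

**Last checks:**
- **Fittings:** The scene picture shows all three in the tub. The networks found only the ferrule there; their reports for the cap and sleeve were low-confidence and placed on the tray, which the picture shows to be empty.
- **Tray:** It stands flat on the mat, about 10 mm from the mat's centre, with the fingers open and clear.
- **Jar and beaker:** In the scene picture both stand where they started. In the side picture the arm partly hides them.

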